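Un-nest the flower pots onto their saucers

TASK

Take the padlock off the nest of terracotta pots and lay it flat on the middle of the square wooden board, then take the nest apart and stand each pot upright on the middle of its own saucer: the large pot on the large saucer, the medium on the medium, the small on the small. Terracotta breaks, so set the pots down without dropping them, and leave the bulb and the seed tin where they are.

Things in the scene. Friction and masses are not known exactly. Their poses are not given: they have to be found in the camera images.
- pot_large: Large terracotta pot, upright, 72 mm tall. Collar: top 30 mm, straight, 70 mm across, mouth 52 mm; below it the body tapers from 61 to 48 mm at the flat foot. Stands on the shelf, bottom of the nest. 0.19-0.3 kg. Origin: centre of the foot's underside; z up its axis (collar z 42 to 72 mm).
- pot_medium: Medium terracotta pot, upright, 66 mm tall. Collar: top 30 mm, straight, 59 mm across, mouth 41 mm; below it the body tapers from 48 to 36 mm at the flat foot. At the start its body is inside the large pot (2 mm play), collar resting on that rim and all clear above it; lifts straight out. 0.12-0.19 kg. Origin: centre of the foot's underside; z up its axis (collar z 36 to 66 mm).
- pot_small: Small terracotta pot, upright, 62 mm tall. Collar: top 30 mm, straight, 48 mm across, mouth 32 mm; below it the body tapers from 38 to 28 mm at the flat foot. At the start its body is inside the medium pot (2 mm play), collar resting on that rim and all clear above it; lifts straight out. 0.07-0.12 kg. Origin: centre of the foot's underside; z up its axis (collar z 32 to 62 mm).
- padlock: Steel padlock lying flat across the small pot's mouth on top of the nest. Its block is 34 mm long (x), 42 mm wide (y) and 18 mm thick (z), with flat sides; a bright round shackle, 7 mm thick and 33 mm wide, sticks out of the +x end to x = 43 mm. 0.13 to 0.2 kg. Origin: centre of the block's underside; z up; x towards the shackle.
- saucer_large: Large saucer: a round shallow terracotta dish, 104 mm across its rim outside, rim 14 mm high and 6 mm thick, flat floor about 92 mm across, 6 mm above the underside; fixed to the shelf. Origin: centre of its underside, on the shelf top (z = 0); z up.
- saucer_medium: Medium saucer: a round shallow terracotta dish, 84 mm across its rim outside, rim 14 mm high and 6 mm thick, flat floor about 72 mm across, 6 mm above the underside; fixed to the shelf. Origin: centre of its underside, on the shelf top (z = 0); z up.
- saucer_small: Small saucer: a round shallow terracotta dish, 66 mm across its rim outside, rim 14 mm high and 6 mm thick, flat floor about 54 mm across, 6 mm above the underside; fixed to the shelf. Origin: centre of its underside, on the shelf top (z = 0); z up.
- board: Flat square offcut of planed wood, 110 x 110 mm and 10 mm thick, fixed to the shelf: the padlock's dry place. Origin: centre of its underside, on the shelf top; z up.
- bulb: A brown flower bulb, 44 mm across and 44 mm tall, standing loose on its flat base on the shelf; not to be disturbed. Origin: centre of its underside.
- tin: A round steel seed tin with a green lid, 55 mm across and 50 mm tall, standing loose on the shelf; not to be disturbed. Origin: centre of its underside.
Mind the look-alikes: they are no part of the job. What is shaped like the pot_large but yellow is not meant. What is shaped like the pot_small but purple is not meant.

How it is judged:
By the outcome, as a careful person would: the job done as asked, in the order asked, and still so for the second after the job is handed in, with the robot touching nothing.
It also fails if it takes over 120 s, if anything falls off the work surface, if the arm or the gripper's body presses on something with over 40 N, if the wrist force passes 120 N, or if a joint passes its speed limit or range.

ROBOT

A 6-joint arm with a two-finger parallel gripper is mounted at the origin on the work surface. World frame = base frame: x ahead of the robot, y to its left, z up, the work surface at z = 0. Lengths are in m, angles in rad, forces in N, time in s.
With the tool pointing down it reaches from about 0.3 to 0.85 m from the base axis. Payload 4.2 kg.
Tool frame: the origin (TCP) lies between the finger pads; the fingertips stand 8 mm ahead of it and the grasp point (between the pads) lies 11 mm behind it; x points along the fingers, y is the direction in which the jaws open and shut, and the axes are right-handed (so a half turn about x gives the same grasp; the last joint's range is limited). The gripper opens to 91 mm and grips with 3 to 60 N. Pads are 32 mm wide; open, the fingers measure 118 mm over their backs; the gripper's body (76 mm by 178 mm) begins 60 mm behind the grasp point.
Start: joints at [-1.311, 0.32, 1.565, -0, 1.257, -0.02], TCP at [0.159, -0.553, 0.222] pointing down, gripper open.
Joint ranges: [-3.11, 3.11], [-0.84, 2.01], [0.21, 2.61], [-1.34, 4.49], [0.05, 2.63], [-2.56, 2.56]. Speed limits (rad/s): [2.57, 2.57, 3.14, 3.14, 3.14, 3.14].

INTERFACE

Orientations are given as a unit quaternion [w, x, y, z].
In Python, from workcell import env gives the robot as it stands.
- The arm moves only by the tool jog_arm, never from a script. Its argument "increments" is a list of rows, each an object of numbers: "dx", "dy", "dz": the shift along the tool's x, y, z as a fraction of full scale; "ax", "ay", "az": the turn, a rotation vector about the tool's x, y, z as a fraction of full scale; "jaw": the finger opening in mm, from 0 to 91.2. In form: [{"dx": .., "dy": .., "dz": .., "ax": .., "ay": .., "az": .., "jaw": ..}, ...]. A call has 1 to 20 rows; each row shifts and turns the commanded pose from where the row before left it, along the tool's axes as they then stand; what a row does not reach is not made up. Full scale, the value 1, is 0.05 m for a shift and 360 degrees for a turn. A row lasts 1/12 s, in which the tool goes at most 41.7 mm and 7.16 degrees, less where a joint would pass 70% of its speed; a pose out of reach is approached as far as the arm can. A call with a number of a shift or a turn outside -1 to 1 is refused whole. A call with a gripper value outside its range is refused whole. The fingers move at their own pace and stop on an object; "grip_force" is the grip in N (left out, the last holds). Time passes only in rows, so rows that do not move let the fingers close. It gives the time, the measured TCP pose, the force and the opening at its end, in the units of the state.
- env.get_state(): the state, without advancing time (a new reading comes with each control period).
- env.camera(name): name is "scene" or "top" or "wrist"; returns a dict with "image" (480x640x3 uint8, red, green, blue), "K" (3x3 intrinsics, pixels), "T" (4x4, takes a point from camera to world coordinates). Camera axes: x right, y up, looking along -z (the intrinsics and any distortion apply to the point x, -y, -z); pixel columns grow to the right and rows downward; lengths in m; the calibration is good to about 2 mm. A picture is of the moment at which its call begins. There is no depth.
- env.sign_off(): hands the job in, once; it reports no verdict.
The state is a dict: "time": time; "joint_positions": joint angles; "qd": joint speeds; "effort": joint torques, N m; "eef_pos": TCP position; "ee_rot": TCP orientation; "contact_force": force on the tool from outside, world axes, zero at the start; "ft_torque": the same for the moment, N m; "grip_width": opening from 0.0 (shut) to 1.0 (fully open).
Only numpy, scipy, OpenCV 4.12 (cv2) and the standard library are available. Lean on these libraries where they do the work, as an engineer would, in place of code of your own. Each camera call takes 0.05 s, during which the arm holds its last target.

## Working session

There is one attempt and no reset: what is moved stays moved. The work goes in short steps, Python scripts to look and compute and a tool call to move; the robot and the scene stay as the last step left them, time stands still between calls to the robot, and variables do not carry over. Pictures are saved under pics/ and viewed, and the job is handed in when it is done.

Besides the shell and the picture viewer there is one more tool, called after ">>>" in YAML: its name, and indented under it one key for each argument. jog_arm: Moves the arm, as the interface text tells. Its arguments: {"type":"object","properties":{"increments":{"type":"array","items":{"type":"object","properties":{"dx":{"type":"number","minimum":-1,"maximum":1},"dy":{"type":"number","minimum":-1,"maximum":1},"dz":{"type":"number","minimum":-1,"maximum":1},"ax":{"type":"number","minimum":-1,"maximum":1},"ay":{"type":"number","minimum":-1,"maximum":1},"az":{"type":"number","minimum":-1,"maximum":1},"jaw":{"type":"number"}}}},"grip_force":{"type":"number"}},"required":["increments"]}

```bash
ls; mkdir -p pics; python3 - <<'E'
from workcell import env
import cv2
s=env.get_state()
print({k:s[k] for k in s})
for n in ["scene","top"]:
    c=env.camera(n)
    cv2.imwrite(f"pics/{n}0.png",c["image"][:,:,::-1])
    print(n,c["K"],c["T"])
E
```

```text
pics
{'time': 0.0, 'joint_positions': array([-1.31095818e+00,  3.20274447e-01,  1.56570931e+00,  2.03847992e-05,
        1.25736086e+00, -1.99852864e-02]), 'qd': array([ 7.36135996e-05, -9.75649239e-04,  5.05944481e-04,  8.98901720e-04,
        1.05773830e-04,  9.12125965e-04]), 'effort': array([-8.92824501e-04, -4.12454152e+01, -2.31974208e+01,  7.26549234e-02,
        4.57807886e-02, -1.41068440e-04]), 'eef_pos': array([ 0.15869388, -0.55214909,  0.22111853]), 'ee_rot': array([-0.09799204, -0.70012989, -0.09922361,  0.7002645 ]), 'contact_force': array([ 0.12331446,  0.01827843, -0.01424976]), 'ft_torque': array([ 0.01919296, -0.012001  ,  0.03807151]), 'grip_width': 1.0011598570471503}
scene [[491.39018552   0.         315.49669167]
 [  0.         491.39018552 237.42718596]
 [  0.           0.           1.        ]] [[-0.27076785 -0.65165382  0.70854222  1.11743046]
 [ 0.96260877 -0.18964432  0.19344093  0.17526718]
 [ 0.00831448  0.73442653  0.67863726  0.69559563]
 [ 0.          0.          0.          1.        ]]
top [[575.89797481   0.         319.42652659]
 [  0.         575.89797481 233.10462937]
 [  0.           0.           1.        ]] [[ 0.02847588  0.98164215 -0.18859429  0.31946285]
 [-0.99938676  0.03180474  0.01464765  0.00852804]
 [ 0.02037695  0.18806153  0.98194584  1.17328728]
 [ 0.          0.          0.          1.        ]]
```

View pics/scene0.png

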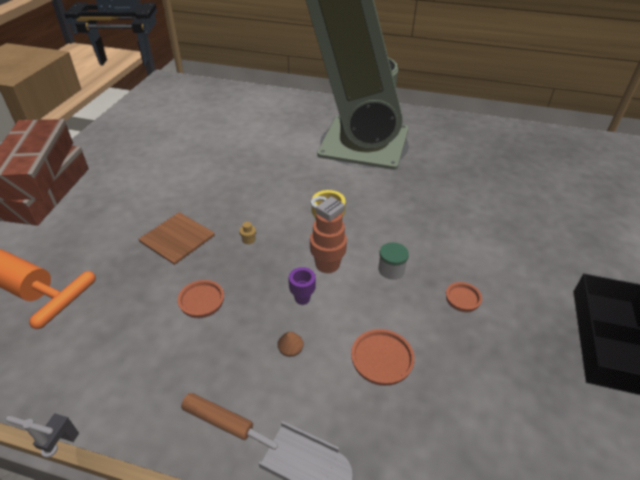

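View pics/top0.png

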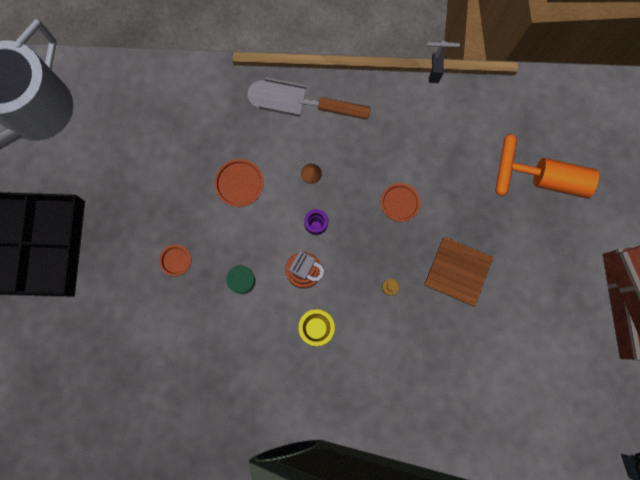

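Both views agree on what could be mistaken for what (top-view pixels):
- **Nest:** terracotta, with the padlock, at (303,268). The look-alikes are the yellow pot at (316,327) and the purple pot at (316,221).
- **Saucers:** large (240,183), medium (400,202), small (175,261).
- **Board:** (459,271).
- **Keep clear of:** bulb (311,173), tin (240,279) and a brass object at (390,287).

Next I measure these and check a close crop.

```bash
cat > h.py <<'E'
import numpy as np, cv2
from workcell import env
def ray(c,u,v):
    K,T=c["K"],c["T"]
    d=np.array([(u-K[0,2])/K[0,0],-(v-K[1,2])/K[1,1],-1.0])
    return T[:3,3],T[:3,:3]@d
def onz(c,u,v,z):
    o,d=ray(c,u,v); return o+d*(z-o[2])/d[2]
def proj(c,p):
    T=c["T"];q=T[:3,:3].T@(np.asarray(p)-T[:3,3]);K=c["K"]
    return np.array([K[0,2]+K[0,0]*q[0]/-q[2],K[1,2]+K[1,1]*(-q[1])/-q[2]])
def fitcirc(P):
    A=np.c_[2*P[:,:2],np.ones(len(P))];b=(P[:,:2]**2).sum(1)
    s=np.linalg.lstsq(A,b,rcond=None)[0];return s[0],s[1],np.sqrt(s[2]+s[0]**2+s[1]**2)
def mask(im,name):
    hsv=cv2.cvtColor(im,cv2.COLOR_RGB2HSV);H,S,V=cv2.split(hsv)
    r={"terra":((H<9)|(H>175))&(S>130)&(V>60),"green":(H>60)&(H<95)&(S>90),"yellow":(H>20)&(H<35)&(S>120),"purple":(H>125)&(H<160)&(S>80),"wood":(H>=3)&(H<20)&(S>100)}[name]
    return r.astype(np.uint8)
def blobs(m,amin=150):
    cs,_=cv2.findContours(m,cv2.RETR_EXTERNAL,cv2.CHAIN_APPROX_NONE)
    return [c for c in cs if cv2.contourArea(c)>amin]
E
python3 - <<'E'
from h import *
for n in ["top","scene"]:
    c=env.camera(n);im=c["image"]
    for nm in ["terra","green","yellow","purple","wood"]:
        for b in blobs(mask(im,nm),100):
            x,y,w,h=cv2.boundingRect(b)
            z={"terra":.014,"green":.05,"yellow":.072,"purple":.062,"wood":.010}[nm]
            hull=cv2.convexHull(b)[:,0].astype(float)
            # densify by all contour pts
            P=np.array([onz(c,u,v,z) for u,v in b[:,0]+0.0])
            f=fitcirc(P); ext=""
            if nm=="wood":
                (cx,cy),sz,a=cv2.minAreaRect(P[:,:2].astype(np.float32)); ext=(np.round([cx,cy],4),np.round(sz,3),round(a,1))
            print(n,nm,(x,y,w,h),np.round(f,4),ext)
    if n=="top":
        cv2.imwrite("pics/crop_top.png",cv2.resize(im[170:370,200:420][:,:,::-1],None,fx=3,fy=3,interpolation=cv2.INTER_CUBIC)[:600,:660])
    else:
        cv2.imwrite("pics/crop_sc.png",cv2.resize(im[180:310,230:430][:,:,::-1],None,fx=4,fy=4,interpolation=cv2.INTER_CUBIC))
E
```

```text
top terra (286, 254, 30, 34) [0.4653 0.0242 0.0305] 
top terra (624, 247, 16, 32) [ 0.5053 -0.6562  0.0223] 
top terra (159, 245, 32, 31) [0.4777 0.2823 0.031 ] 
top terra (381, 184, 39, 38) [ 0.6133 -0.1744  0.0397] 
top terra (215, 159, 49, 48) [0.6444 0.1621 0.0497] 
top green (227, 266, 27, 27) [0.4392 0.1439 0.0256] 
top yellow (298, 309, 37, 38) [ 0.3501 -0.007   0.034 ] 
top purple (304, 209, 24, 26) [5.567e-01 1.000e-04 2.410e-02] 
top wood (382, 279, 17, 16) [ 0.4374 -0.1554  0.0161] (array([ 0.4374, -0.155 ]), array([0.03 , 0.033]), 1.7)
top wood (286, 253, 30, 35) [0.4661 0.0243 0.031 ] (array([0.4592, 0.0343]), array([0.073, 0.044]), 34.4)
top wood (603, 251, 37, 108) [ 0.4136 -0.6075  0.0672] (array([ 0.4176, -0.6339]), array([0.217, 0.059]), 5.8)
top wood (623, 246, 17, 33) [ 0.5066 -0.6585  0.0228] (array([ 0.5051, -0.6524]), array([0.033, 0.067]), 85.6)
top wood (159, 244, 32, 32) [0.4784 0.2833 0.0316] (array([0.4789, 0.2836]), array([0.064, 0.063]), 4.0)
top wood (425, 237, 68, 69) [ 0.4739 -0.2948  0.0622] (array([ 0.474 , -0.2949]), array([0.11, 0.11]), 68.3)
top 
[... 2896 characters left out ...]
8]), array([0.18 , 0.068]), 1.4)
scene wood (74, 32, 16, 13) [-0.3879 -1.1208  0.0462] (array([-0.3845, -1.1241]), array([0.134, 0.045]), 42.0)
scene wood (99, 29, 40, 22) [-0.426  -0.9903  0.0977] (array([-0.4197, -0.9899]), array([0.256, 0.122]), 38.7)
scene wood (77, 16, 55, 14) [-0.5655 -1.154   0.0738] (array([-0.5777, -1.1547]), array([0.159, 0.191]), 41.8)
scene wood (375, 0, 265, 116) [-0.8786  0.4271  0.5441] (array([-0.8155,  0.5092]), array([1.016, 1.175]), 16.7)
scene wood (141, 0, 182, 72) [-0.6605 -0.6449  0.3745] (array([-0.5999, -0.6766]), array([0.711, 0.75 ]), 17.3)
scene wood (0, 0, 81, 153) [-0.1571 -1.1668  0.406 ] (array([-0.1911, -1.169 ]), array([1.236, 0.218]), 42.2)
```

View pics/crop_top.png

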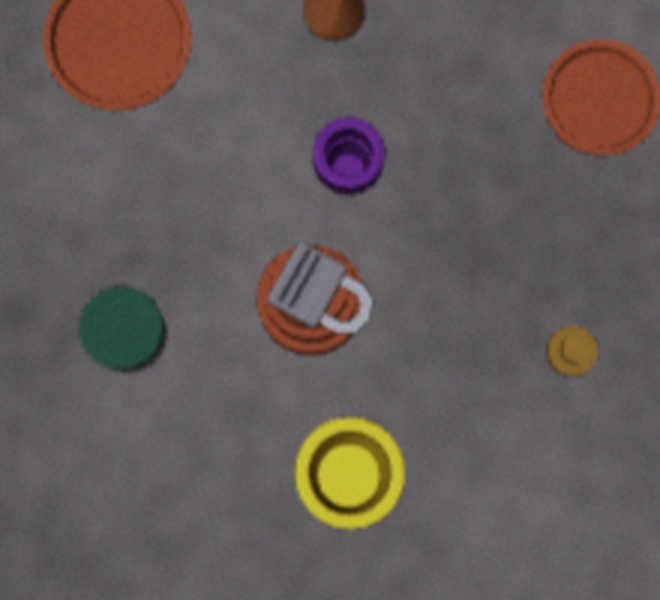

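View pics/crop_sc.png

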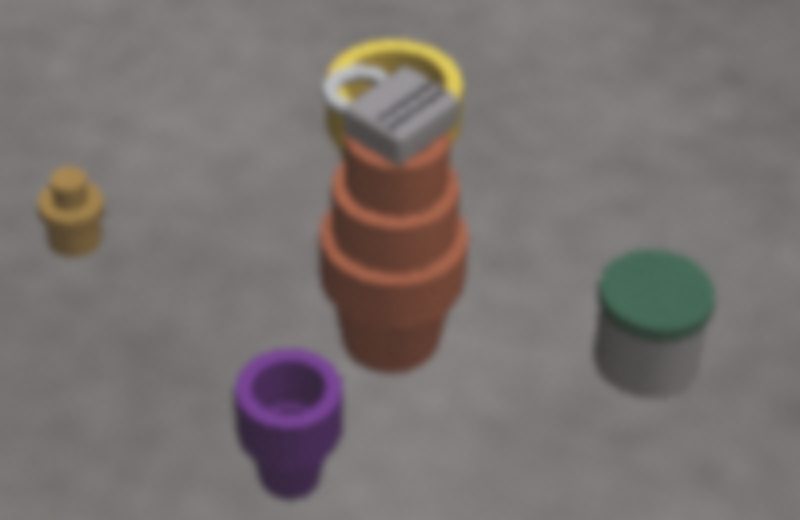

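The nest is the terracotta stack with the padlock on top, at crop (310,290). The yellow and purple pots are ruled out by colour. Next I work out the tool axes, the padlock pose and the nest centre.

```bash
cat >> h.py <<'E'
from scipy.spatial.transform import Rotation as R
def tool():
    s=env.get_state();q=s["ee_rot"];Rm=R.from_quat([q[1],q[2],q[3],q[0]]).as_matrix()
    return np.array(s["eef_pos"]),Rm,s
def goto(p,yaw=None):
    """needed shift in tool axes (fractions of 50mm), turn fraction; yaw = world angle of tool y axis mod pi (deg)"""
    x,Rm,s=tool()
    d=Rm.T@(np.asarray(p)-x)/0.05
    ty=np.degrees(np.arctan2(Rm[1,1],Rm[0,1]))
    print("t %.2f"%s["time"],"pos",np.round(x,4),"F",np.round(s["contact_force"],2),"w %.4f"%(s["grip_width"]*.0912),"j6 %.2f"%s["joint_positions"][5])
    print("toolx",np.round(Rm[:,0],3),"tooly",np.round(Rm[:,1],3),"tooly yaw %.1f"%ty)
    print("shift fr(50mm):",np.round(d,3),"sum rows@20mm %.1f"%(np.linalg.norm(d)*50/20))
    if yaw is not None:
        e=(yaw-ty+90)%180-90
        # tilt correction too
        yawt=np.radians(ty+e); yy=np.array([np.cos(yawt),np.sin(yawt),0]);xx=np.array([0,0,-1.]);Rt=np.c_[xx,yy,np.cross(xx,yy)]
        rv=R.from_matrix(Rm.T@Rt).as_rotvec()
        print("turn deg about tool:",np.round(np.degrees(rv),2),"fr",np.round(rv/2/np.pi,4))
E
python3 - <<'E'
from h import *
c=env.camera("top");im=c["image"]
# padlock block corners crop->image
cr=np.array([[305,243],[347,265],[315,328],[270,298]])
u=(cr+.5)/3-.5+np.array([200,170])
P=np.array([onz(c,a,b,.150) for a,b in u]);print(np.round(P,4),P.mean(0))
s=(np.array([355,305])+.5)/3-.5+[200,170];S=onz(c,*s,.141);print("shackle",S,np.degrees(np.arctan2(*(S-P.mean(0))[[1,0]])))
# nest centre from scene: left/right edges of collars and top outer arc
t=mask(im,"terra");b=[b for b in blobs(t) if cv2.boundingRect(b)[0]==286][0][:,0]
sel=b[(b[:,0]<296)|(b[:,1]>283)]
for z in (.072,):
    Q=np.array([onz(c,a,bb,z) for a,bb in sel]);
    from scipy.optimize import least_squares
    r=least_squares(lambda p:np.hypot(Q[:,0]-p[0],Q[:,1]-p[1])-.0355,[.45,.025],loss="soft_l1",f_scale=.001);print("nest top",r.x,r.cost)
c2=env.camera("scene");m=mask(c2["image"],"terra")|mask(c2["image"],"wood")
for row in range(214,272,3):
    xs=np.where(m[row,300:355])[0]+300
    if len(xs):print(row,xs.min(),xs.max(),end="; ")
goto([.45,.025,.30])
w=env.camera("wrist");x,Rm,_=tool();print("cam in tool",np.round(Rm.T@(w["T"][:3,3]-x),4),np.round(Rm.T@w["T"][:3,:3],3),w["K"])
E
```

```text
[[ 0.4828  0.0249  0.15  ]
 [ 0.4703 -0.0007  0.15  ]
 [ 0.4319  0.0172  0.15  ]
 [ 0.449   0.0445  0.15  ]] [0.45851392 0.0214757  0.15      ]
shackle [ 0.44751402 -0.00629833  0.141     ] -111.60602583779689
nest top [0.45990113 0.01776365] 0.00015274358410945118
214 315 343; 217 316 341; 220 316 341; 223 314 343; 226 313 343; 229 314 343; 232 314 343; 235 311 344; 238 310 346; 241 311 346; 244 311 345; 247 312 345; 250 312 344; 253 313 343; 256 315 341; 259 316 340; 262 317 339; 265 317 338; 268 319 336; 271 324 332; t 0.30 pos [ 0.1588 -0.5525  0.2217] F [-0.26 -0.42  0.32] w 0.0916 j6 -0.02
toolx [-0.     0.001 -1.   ] tooly [ 0.276 -0.961 -0.001] tooly yaw -74.0
shift fr(50mm): [-1.561 -9.493 -8.788] sum rows@20mm 32.6
cam in tool [-0.1622 -0.0013 -0.0754] [[ 0.     0.264 -0.965]
 [ 1.    -0.     0.   ]
 [-0.    -0.965 -0.264]] [[333.90028122   0.         317.31984908]
 [  0.         333.90028122 242.9386518 ]
 [  0.           0.           1.        ]]
```

>>> jog_arm:
  increments:
    - {"dx": -0.08, "dy": -0.47, "dz": -0.44}
    - {"dx": -0.08, "dy": -0.47, "dz": -0.44}
    - {"dx": -0.08, "dy": -0.47, "dz": -0.44}
    - {"dx": -0.08, "dy": -0.47, "dz": -0.44}
    - {"dx": -0.08, "dy": -0.47, "dz": -0.44}
    - {"dx": -0.08, "dy": -0.47, "dz": -0.44}
    - {"dx": -0.08, "dy": -0.47, "dz": -0.44}
    - {"dx": -0.08, "dy": -0.47, "dz": -0.44}
    - {"dx": -0.08, "dy": -0.47, "dz": -0.44}
    - {"dx": -0.08, "dy": -0.47, "dz": -0.44}
    - {"dx": -0.08, "dy": -0.47, "dz": -0.44}
    - {"dx": -0.08, "dy": -0.47, "dz": -0.44}
    - {"dx": -0.08, "dy": -0.47, "dz": -0.44}
    - {"dx": -0.08, "dy": -0.47, "dz": -0.44}
    - {"dx": -0.08, "dy": -0.47, "dz": -0.44}
    - {"dx": -0.08, "dy": -0.47, "dz": -0.44}
    - {"dx": -0.08, "dy": -0.47, "dz": -0.44}
    - {"dx": -0.08, "dy": -0.47, "dz": -0.44}
    - {"dx": -0.08, "dy": -0.47, "dz": -0.44}

```text
invalid input at $.increments[0]: expected keys dx, dy, dz, ax, ay, az, jaw
```

```bash
python3 - <<'E'
from h import *
goto([.4585,.0215,.30],-28)
w=env.camera("wrist");cv2.imwrite("pics/w1.png",w["image"][:,:,::-1])
E
```

```text
t 0.35 pos [ 0.1588 -0.5525  0.2218] F [0.56 0.53 0.14] w 0.0912 j6 -0.02
toolx [-0.  0. -1.] tooly [ 0.276 -0.961 -0.   ] tooly yaw -74.0
shift fr(50mm): [-1.561 -9.379 -8.932] sum rows@20mm 32.6
turn deg about tool: [-4.597e+01 -1.000e-02  2.000e-02] fr [-1.277e-01 -0.000e+00  1.000e-04]
```

View pics/w1.png

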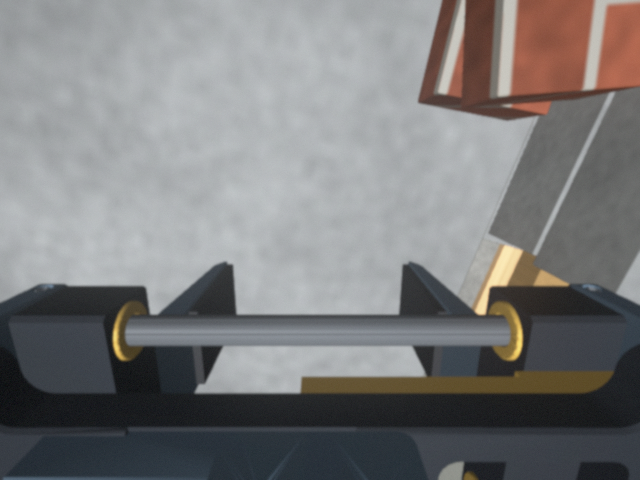

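>>> jog_arm:
  increments:
    - {"dx": -0.08, "dy": -0.47, "dz": -0.52, "ax": 0, "ay": 0, "az": 0, "jaw": 91}
    - {"dx": -0.08, "dy": -0.47, "dz": -0.52, "ax": 0, "ay": 0, "az": 0, "jaw": 91}
    - {"dx": -0.08, "dy": -0.47, "dz": -0.52, "ax": 0, "ay": 0, "az": 0, "jaw": 91}
    - {"dx": -0.08, "dy": -0.47, "dz": -0.52, "ax": 0, "ay": 0, "az": 0, "jaw": 91}
    - {"dx": -0.08, "dy": -0.47, "dz": -0.52, "ax": 0, "ay": 0, "az": 0, "jaw": 91}
    - {"dx": -0.08, "dy": -0.47, "dz": -0.52, "ax": 0, "ay": 0, "az": 0, "jaw": 91}
    - {"dx": -0.08, "dy": -0.47, "dz": -0.52, "ax": 0, "ay": 0, "az": 0, "jaw": 91}
    - {"dx": -0.08, "dy": -0.47, "dz": -0.52, "ax": 0, "ay": 0, "az": 0, "jaw": 91}
    - {"dx": -0.08, "dy": -0.47, "dz": -0.52, "ax": 0, "ay": 0, "az": 0, "jaw": 91}
    - {"dx": -0.08, "dy": -0.47, "dz": -0.52, "ax": 0, "ay": 0, "az": 0, "jaw": 91}
    - {"dx": -0.08, "dy": -0.47, "dz": -0.52, "ax": 0, "ay": 0, "az": 0, "jaw": 91}
    - {"dx": -0.08, "dy": -0.47, "dz": -0.52, "ax": 0, "ay": 0, "az": 0, "jaw": 91}
    - {"dx": -0.08, "dy": -0.47, "dz": -0.52, "ax": 0, "ay": 0, "az": 0, "jaw": 91}
    - {"dx": -0.08, "dy": -0.47, "dz": -0.52, "ax": 0, "ay": 0, "az": 0, "jaw": 91}
    - {"dx": -0.08, "dy": -0.47, "dz": -0.52, "ax": 0, "ay": 0, "az": 0, "jaw": 91}
    - {"dx": -0.08, "dy": -0.47, "dz": -0.52, "ax": 0, "ay": 0, "az": 0, "jaw": 91}
    - {"dx": -0.08, "dy": -0.47, "dz": -0.52, "ax": 0, "ay": 0, "az": 0, "jaw": 91}
    - {"dx": -0.08, "dy": -0.47, "dz": -0.52, "ax": 0, "ay": 0, "az": 0, "jaw": 91}
    - {"dx": -0.08, "dy": -0.47, "dz": -0.52, "ax": 0, "ay": 0, "az": 0, "jaw": 91}
    - {"dx": 0, "dy": 0, "dz": 0, "ax": 0, "ay": 0, "az": 0, "jaw": 91}

```text
time: 2.07
eef_pos: [0.5133, 0.0176, 0.2983]
ee_rot: [0.1, 0.701, 0.101, -0.699]
contact_force: [-0.0, -0.6, 0.2]
grip_width: 0.998
```

```bash
python3 - <<'E'
from h import *
goto([.4585,.0215,.30],-28)
w=env.camera("wrist");cv2.imwrite("pics/w2.png",w["image"][:,:,::-1])
E
```

```text
t 2.07 pos [0.5133 0.0176 0.2983] F [-0.05 -0.55  0.21] w 0.0910 j6 1.30
toolx [ 0.003  0.003 -1.   ] tooly [ 0.281 -0.96  -0.002] tooly yaw -73.7
shift fr(50mm): [-0.038 -0.384  1.03 ] sum rows@20mm 2.7
turn deg about tool: [-4.568e+01 -2.500e-01  1.000e-02] fr [-0.1269 -0.0007  0.    ]
```

View pics/w2.png

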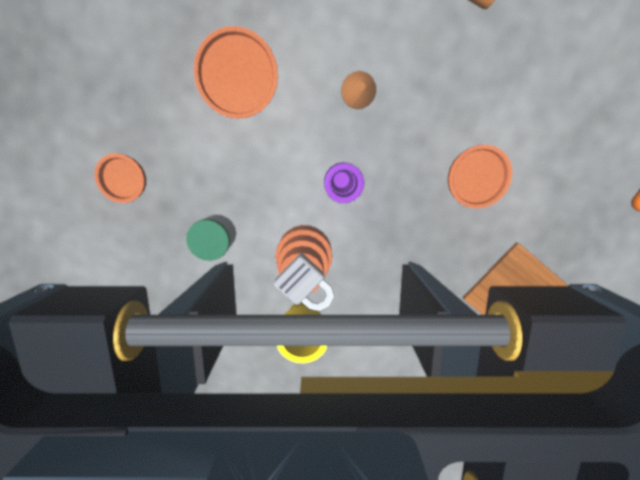

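```bash
python3 - <<'E'
from h import *
im=cv2.imread("pics/w2.png")
cv2.imwrite("pics/w2c.png",cv2.resize(im[210:330,250:370],None,fx=5,fy=5,interpolation=cv2.INTER_CUBIC))
E
```

```text
(no output)
```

View pics/w2c.png

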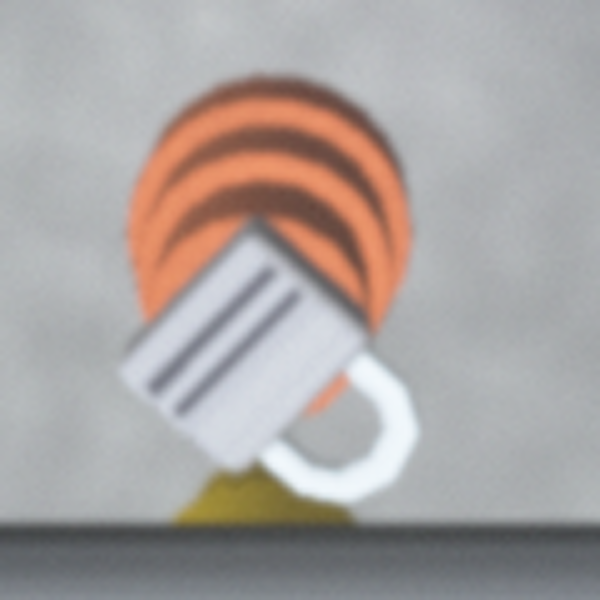

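```bash
python3 - <<'E'
from h import *
w=env.camera("wrist");o=np.array([250,210])
f=lambda p:(np.array(p)+.5)/5-.5+o
C=np.array([onz(w,*f(p),.150) for p in [(250,228),(367,345),(240,470),(122,368)]])
print(np.round(C,4),"ctr",C.mean(0))
y1=C[3]-C[0];y2=C[2]-C[1];print("y dir",[np.degrees(np.arctan2(v[1],v[0])) for v in(y1,y2)],[np.linalg.norm(v) for v in (y1,y2)])
x1=C[1]-C[0];x2=C[2]-C[3];print("x dir",[np.degrees(np.arctan2(v[1],v[0])) for v in(x1,x2)],[np.linalg.norm(v) for v in (x1,x2)])
im=w["image"];hsv=cv2.cvtColor(im,cv2.COLOR_RGB2HSV)
m=((hsv[...,0]<14)&(hsv[...,1]>110)&(hsv[...,2]>170)).astype(np.uint8)
ct=max([b for b in blobs(m,50) if 270<b[:,0,0].mean()<340 and 220<b[:,0,1].mean()<300],key=cv2.contourArea)[:,0]
hull=cv2.convexHull(ct)[:,0]
sel=ct[(ct[:,1]<262)]
Q=np.array([onz(w,*p,.072) for p in sel])
from scipy.optimize import least_squares
# keep only outermost (hull) points
Qh=np.array([onz(w,*p,.072) for p in hull if p[1]<258])
r=least_squares(lambda p:np.hypot(Qh[:,0]-p[0],Qh[:,1]-p[1])-.035,[.46,.02],loss="soft_l1",f_scale=.001);print("nest",r.x,np.round(r.fun,4))
print(fitcirc(Qh))
for nm,z in(("terra",.014),):
    mm=((hsv[...,0]<14)&(hsv[...,1]>110)).astype(np.uint8)
    for b in blobs(mm,400):
        P=np.array([onz(w,*p,z) for p in b[:,0]]);print(cv2.boundingRect(b),np.round(fitcirc(P),4))
E
```

```text
[[ 0.4854  0.0269  0.15  ]
 [ 0.4685 -0.0019  0.15  ]
 [ 0.4354  0.0151  0.15  ]
 [ 0.4501  0.0436  0.15  ]] ctr [0.459868   0.02092753 0.15      ]
y dir [np.float64(154.7035062351545), np.float64(152.83918603972285)] [np.float64(0.03902933548911635), np.float64(0.037253367535945485)]
x dir [np.float64(-120.4595170430618), np.float64(-117.4558065919843)] [np.float64(0.03337265293491637), np.float64(0.0320480502430923)]
nest [0.46161781 0.02225495] [ 0.0002 -0.     -0.     -0.0001 -0.0001 -0.0002 -0.0003 -0.0004 -0.0007
 -0.0011 -0.0013 -0.0017 -0.0016 -0.0017 -0.0016 -0.0003  0.0002  0.0004
  0.0004  0.0003  0.0004]
(np.float64(0.46356652133441983), np.float64(0.02256719420858369), np.float64(0.03341053297713924))
(463, 242, 105, 72) [ 0.4872 -0.2841  0.0504]
(274, 226, 56, 46) [0.4494 0.0223 0.0313]
(92, 151, 50, 49) [0.4804 0.2818 0.0312]
(447, 143, 63, 62) [ 0.6154 -0.1729  0.0401]
(340, 69, 32, 36) [0.6708 0.0145 0.0187]
(192, 23, 83, 92) [0.6465 0.1626 0.0499]
```

>>> jog_arm:
  increments:
    - {"dx": 0.4, "dy": -0.075, "dz": 0.2, "ax": 0, "ay": 0, "az": 0, "jaw": 91}
    - {"dx": 0.4, "dy": -0.075, "dz": 0.2, "ax": 0, "ay": 0, "az": 0, "jaw": 91}
    - {"dx": 0.4, "dy": -0.075, "dz": 0.2, "ax": 0, "ay": 0, "az": 0, "jaw": 91}
    - {"dx": 0.4, "dy": -0.075, "dz": 0.2, "ax": 0, "ay": 0, "az": 0, "jaw": 91}
    - {"dx": 0.4, "dy": -0.075, "dz": 0.2, "ax": 0, "ay": 0, "az": 0, "jaw": 91}
    - {"dx": 0, "dy": 0, "dz": 0, "ax": -0.018, "ay": 0, "az": 0, "jaw": 91}
    - {"dx": 0, "dy": 0, "dz": 0, "ax": -0.018, "ay": 0, "az": 0, "jaw": 91}
    - {"dx": 0, "dy": 0, "dz": 0, "ax": -0.018, "ay": 0, "az": 0, "jaw": 91}
    - {"dx": 0, "dy": 0, "dz": 0, "ax": -0.018, "ay": 0, "az": 0, "jaw": 91}
    - {"dx": 0, "dy": 0, "dz": 0, "ax": -0.018, "ay": 0, "az": 0, "jaw": 91}
    - {"dx": 0, "dy": 0, "dz": 0, "ax": -0.018, "ay": 0, "az": 0, "jaw": 91}
    - {"dx": 0, "dy": 0, "dz": 0, "ax": -0.018, "ay": 0, "az": 0, "jaw": 91}
    - {"dx": 0, "dy": 0, "dz": 0, "ax": 0, "ay": 0, "az": 0, "jaw": 91}
    - {"dx": 0, "dy": 0, "dz": 0, "ax": 0, "ay": 0, "az": 0, "jaw": 91}

```text
time: 3.33
eef_pos: [0.4564, 0.0161, 0.198]
ee_rot: [-0.36, -0.609, -0.36, 0.609]
contact_force: [-0.1, 0.2, -0.4]
grip_width: 0.995
```

```bash
python3 - <<'E'
from h import *
goto([.4595,.021,.1435],-27.7)
w=env.camera("wrist");cv2.imwrite("pics/w3.png",w["image"][:,:,::-1])
E
```

```text
t 3.33 pos [0.4564 0.0161 0.198 ] F [-0.09  0.19 -0.44] w 0.0907 j6 0.51
toolx [-0. -0. -1.] tooly [ 0.876 -0.483  0.   ] tooly yaw -28.9
shift fr(50mm): [ 1.09   0.007 -0.116] sum rows@20mm 2.7
turn deg about tool: [-1.16  0.02 -0.  ] fr [-0.0032  0.0001 -0.    ]
```

View pics/w3.png

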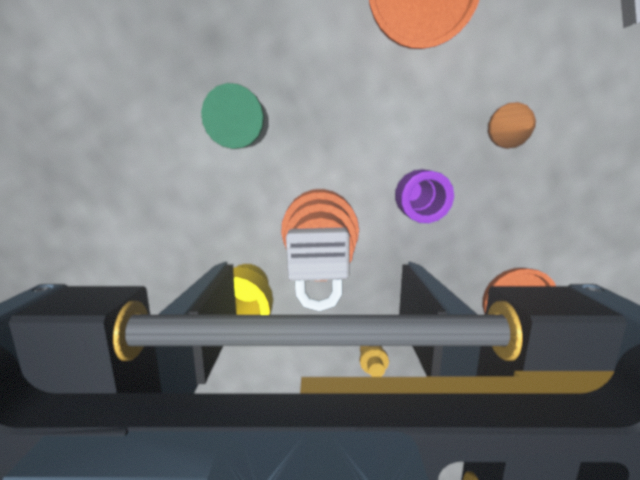

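The padlock block is square to the fingers and centred (columns 287–348, finger centre about 317). I'll descend and grip it.

>>> jog_arm:
  grip_force: 25
  increments:
    - {"dx": 0.3, "dy": 0, "dz": -0.06, "ax": -0.003, "ay": 0, "az": 0, "jaw": 91}
    - {"dx": 0.3, "dy": 0, "dz": -0.056, "ax": 0, "ay": 0, "az": 0, "jaw": 91}
    - {"dx": 0.25, "dy": 0, "dz": 0, "ax": 0, "ay": 0, "az": 0, "jaw": 91}
    - {"dx": 0.15, "dy": 0, "dz": 0, "ax": 0, "ay": 0, "az": 0, "jaw": 70}
    - {"dx": 0.08, "dy": 0, "dz": 0, "ax": 0, "ay": 0, "az": 0, "jaw": 60}
    - {"dx": 0, "dy": 0, "dz": 0, "ax": 0, "ay": 0, "az": 0, "jaw": 50}
    - {"dx": 0, "dy": 0, "dz": 0, "ax": 0, "ay": 0, "az": 0, "jaw": 45}
    - {"dx": 0, "dy": 0, "dz": 0, "ax": 0, "ay": 0, "az": 0, "jaw": 38}
    - {"dx": 0, "dy": 0, "dz": 0, "ax": 0, "ay": 0, "az": 0, "jaw": 34}
    - {"dx": 0, "dy": 0, "dz": 0, "ax": 0, "ay": 0, "az": 0, "jaw": 30}
    - {"dx": 0, "dy": 0, "dz": 0, "ax": 0, "ay": 0, "az": 0, "jaw": 30}
    - {"dx": 0, "dy": 0, "dz": 0, "ax": 0, "ay": 0, "az": 0, "jaw": 30}

```text
time: 4.38
eef_pos: [0.4601, 0.0222, 0.1443]
ee_rot: [0.367, 0.605, 0.366, -0.604]
contact_force: [-0.2, -0.6, 2.8]
grip_width: 0.464
```

```bash
python3 - <<'E'
from h import *
goto([.4595,.021,.1435],-27.7)
E
```

```text
t 4.38 pos [0.4601 0.0222 0.1443] F [-0.2  -0.58  2.84] w 0.0423 j6 0.50
toolx [ 0.001 -0.    -1.   ] tooly [ 0.887 -0.462  0.001] tooly yaw -27.5
shift fr(50mm): [0.017 0.001 0.027] sum rows@20mm 0.1
turn deg about tool: [ 0.17 -0.02 -0.05] fr [ 0.0005 -0.0001 -0.0001]
```

>>> jog_arm:
  increments:
    - {"dx": -0.1, "dy": 0, "dz": 0, "ax": 0, "ay": 0, "az": 0, "jaw": 30}
    - {"dx": -0.3, "dy": 0, "dz": 0, "ax": 0, "ay": 0, "az": 0, "jaw": 30}
    - {"dx": -0.4, "dy": 0, "dz": 0, "ax": 0, "ay": 0, "az": 0, "jaw": 30}
    - {"dx": -0.4, "dy": 0.11, "dz": 0.2, "ax": 0, "ay": 0, "az": 0, "jaw": 30}
    - {"dx": -0.2, "dy": 0.23, "dz": 0.39, "ax": 0, "ay": 0, "az": 0, "jaw": 30}
    - {"dx": 0, "dy": 0.23, "dz": 0.39, "ax": 0, "ay": 0, "az": 0, "jaw": 30}
    - {"dx": 0, "dy": 0.23, "dz": 0.39, "ax": 0, "ay": 0, "az": 0, "jaw": 30}
    - {"dx": 0, "dy": 0.23, "dz": 0.39, "ax": 0, "ay": 0, "az": 0, "jaw": 30}
    - {"dx": 0, "dy": 0.23, "dz": 0.39, "ax": 0, "ay": 0, "az": 0, "jaw": 30}
    - {"dx": 0, "dy": 0.23, "dz": 0.39, "ax": 0, "ay": 0, "az": 0, "jaw": 30}
    - {"dx": 0, "dy": 0.23, "dz": 0.39, "ax": 0, "ay": 0, "az": 0, "jaw": 30}
    - {"dx": 0, "dy": 0.23, "dz": 0.39, "ax": 0, "ay": 0, "az": 0, "jaw": 30}
    - {"dx": 0, "dy": 0.23, "dz": 0.39, "ax": 0, "ay": 0, "az": 0, "jaw": 30}
    - {"dx": 0, "dy": 0.23, "dz": 0.39, "ax": 0, "ay": 0, "az": 0, "jaw": 30}
    - {"dx": 0, "dy": 0.23, "dz": 0.39, "ax": 0, "ay": 0, "az": 0, "jaw": 30}
    - {"dx": 0, "dy": 0.23, "dz": 0.39, "ax": 0, "ay": 0, "az": 0, "jaw": 30}
    - {"dx": 0, "dy": 0.23, "dz": 0.39, "ax": 0, "ay": 0, "az": 0, "jaw": 30}
    - {"dx": 0, "dy": 0.11, "dz": 0.2, "ax": 0, "ay": 0, "az": 0, "jaw": 30}
    - {"dx": 0, "dy": 0, "dz": 0, "ax": 0, "ay": 0, "az": 0, "jaw": 30}

```text
time: 5.97
eef_pos: [0.4756, -0.2963, 0.2136]
ee_rot: [-0.366, -0.605, -0.366, 0.605]
contact_force: [1.0, 0.6, -1.2]
grip_width: 0.459
```

```bash
python3 - <<'E'
from h import *
goto([.475,-.295,.022],-21.7)
w=env.camera("wrist");cv2.imwrite("pics/w4.png",w["image"][:,:,::-1])
w=env.camera("scene");cv2.imwrite("pics/s4.png",w["image"][:,:,::-1])
E
```

```text
t 5.97 pos [ 0.4756 -0.2963  0.2136] F [ 0.99  0.58 -1.16] w 0.0419 j6 -0.09
toolx [-0. -0. -1.] tooly [ 0.886 -0.464 -0.   ] tooly yaw -27.7
shift fr(50mm): [ 3.832 -0.022 -0.02 ] sum rows@20mm 9.6
turn deg about tool: [-5.97  0.03  0.01] fr [-0.0166  0.0001  0.    ]
```

View pics/w4.png

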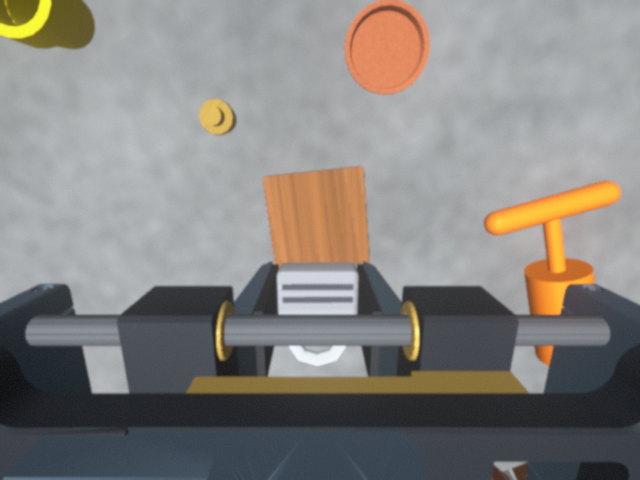

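View pics/s4.png

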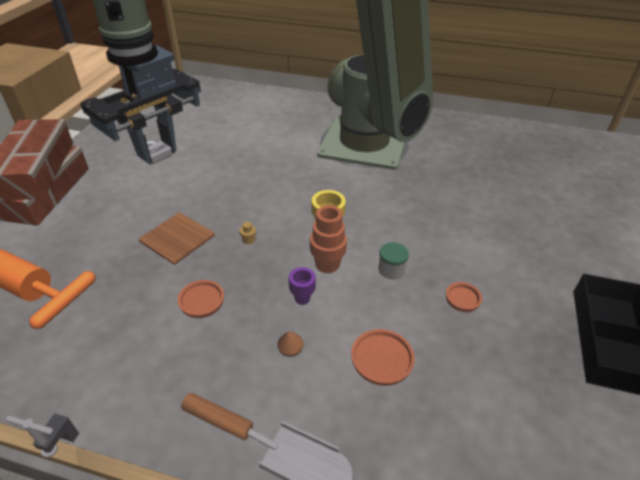

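>>> jog_arm:
  increments:
    - {"dx": 0.3, "dy": -0.02, "dz": -0.02, "ax": -0.0166, "ay": 0, "az": 0, "jaw": 30}
    - {"dx": 0.4, "dy": 0, "dz": 0, "ax": 0, "ay": 0, "az": 0, "jaw": 30}
    - {"dx": 0.4, "dy": 0, "dz": 0, "ax": 0, "ay": 0, "az": 0, "jaw": 30}
    - {"dx": 0.4, "dy": 0, "dz": 0, "ax": 0, "ay": 0, "az": 0, "jaw": 30}
    - {"dx": 0.4, "dy": 0, "dz": 0, "ax": 0, "ay": 0, "az": 0, "jaw": 30}
    - {"dx": 0.4, "dy": 0, "dz": 0, "ax": 0, "ay": 0, "az": 0, "jaw": 30}
    - {"dx": 0.4, "dy": 0, "dz": 0, "ax": 0, "ay": 0, "az": 0, "jaw": 30}
    - {"dx": 0.4, "dy": 0, "dz": 0, "ax": 0, "ay": 0, "az": 0, "jaw": 30}
    - {"dx": 0.3, "dy": 0, "dz": 0, "ax": 0, "ay": 0, "az": 0, "jaw": 30}
    - {"dx": 0.2, "dy": 0, "dz": 0, "ax": 0, "ay": 0, "az": 0, "jaw": 30}
    - {"dx": 0.1, "dy": 0, "dz": 0, "ax": 0, "ay": 0, "az": 0, "jaw": 30}
    - {"dx": 0.04, "dy": 0, "dz": 0, "ax": 0, "ay": 0, "az": 0, "jaw": 30}
    - {"dx": 0.0, "dy": 0, "dz": 0, "ax": 0, "ay": 0, "az": 0, "jaw": 30}
    - {"dx": 0.0, "dy": 0, "dz": 0, "ax": 0, "ay": 0, "az": 0, "jaw": 30}

```text
time: 7.23
eef_pos: [0.4759, -0.2933, 0.0278]
ee_rot: [0.398, 0.585, 0.397, -0.584]
contact_force: [-0.1, -0.1, -1.0]
grip_width: 0.459
```

```bash
python3 - <<'E'
from h import *
goto([.475,-.295,.022],-21.7)
E
```

```text
t 7.23 pos [ 0.4759 -0.2933  0.0278] F [-0.14 -0.14 -1.02] w 0.0418 j6 -0.20
toolx [ 0.001 -0.001 -1.   ] tooly [ 0.93  -0.367  0.002] tooly yaw -21.5
shift fr(50mm): [ 0.116 -0.004  0.039] sum rows@20mm 0.3
turn deg about tool: [ 0.16  0.02 -0.1 ] fr [ 0.0004  0.     -0.0003]
```

>>> jog_arm:
  increments:
    - {"dx": 0.05, "dy": 0, "dz": 0.03, "ax": 0, "ay": 0, "az": 0, "jaw": 30}
    - {"dx": 0.03, "dy": 0, "dz": 0, "ax": 0, "ay": 0, "az": 0, "jaw": 30}
    - {"dx": 0.02, "dy": 0, "dz": 0, "ax": 0, "ay": 0, "az": 0, "jaw": 30}
    - {"dx": 0.01, "dy": 0, "dz": 0, "ax": 0, "ay": 0, "az": 0, "jaw": 30}
    - {"dx": 0.0, "dy": 0, "dz": 0, "ax": 0, "ay": 0, "az": 0, "jaw": 30}

```text
time: 7.65
eef_pos: [0.4748, -0.2948, 0.0224]
ee_rot: [0.398, 0.585, 0.397, -0.585]
contact_force: [-1.3, 0.1, 4.1]
grip_width: 0.457
```

```bash
python3 - <<'E'
from h import *
goto([.475,-.295,.022],-21.7)
E
```

```text
t 7.65 pos [ 0.4748 -0.2948  0.0224] F [-1.26  0.1   4.05] w 0.0417 j6 -0.20
toolx [ 0.001 -0.001 -1.   ] tooly [ 0.93  -0.368  0.001] tooly yaw -21.6
shift fr(50mm): [0.007 0.005 0.002] sum rows@20mm 0.0
turn deg about tool: [ 0.14  0.02 -0.04] fr [ 0.0004  0.     -0.0001]
```

>>> jog_arm:
  increments:
    - {"dx": 0, "dy": 0, "dz": 0, "ax": 0, "ay": 0, "az": 0, "jaw": 50}
    - {"dx": 0, "dy": 0, "dz": 0, "ax": 0, "ay": 0, "az": 0, "jaw": 65}
    - {"dx": 0, "dy": 0, "dz": 0, "ax": 0, "ay": 0, "az": 0, "jaw": 75}
    - {"dx": 0, "dy": 0, "dz": 0, "ax": 0, "ay": 0, "az": 0, "jaw": 80}
    - {"dx": -0.2, "dy": 0, "dz": 0, "ax": 0, "ay": 0, "az": 0, "jaw": 80}
    - {"dx": -0.5, "dy": 0, "dz": 0, "ax": 0, "ay": 0, "az": 0, "jaw": 80}
    - {"dx": -0.6, "dy": 0, "dz": 0, "ax": 0, "ay": 0, "az": 0, "jaw": 80}
    - {"dx": -0.6, "dy": 0, "dz": 0, "ax": 0, "ay": 0, "az": 0, "jaw": 80}
    - {"dx": -0.6, "dy": 0, "dz": 0, "ax": 0, "ay": 0, "az": 0, "jaw": 80}
    - {"dx": -0.6, "dy": 0, "dz": 0, "ax": 0, "ay": 0, "az": 0, "jaw": 80}
    - {"dx": -0.6, "dy": 0, "dz": 0, "ax": 0, "ay": 0, "az": 0, "jaw": 80}
    - {"dx": -0.4, "dy": 0, "dz": 0, "ax": 0, "ay": 0, "az": 0, "jaw": 80}
    - {"dx": 0, "dy": 0, "dz": 0, "ax": 0, "ay": 0, "az": 0, "jaw": 80}

```text
time: 8.73
eef_pos: [0.4768, -0.2958, 0.2324]
ee_rot: [0.401, 0.586, 0.394, -0.583]
contact_force: [0.4, 0.6, -1.0]
grip_width: 0.877
```

```bash
python3 - <<'E'
from h import *
goto([.461,.022,.23],-80)
w=env.camera("wrist");cv2.imwrite("pics/w5.png",w["image"][:,:,::-1])
t=env.camera("top");cv2.imwrite("pics/t5.png",np.hstack([cv2.resize(t["image"][200:320,260:380][:,:,::-1],(400,400)),cv2.resize(t["image"][220:320,410:510][:,:,::-1],(400,400))]))
E
```

```text
t 8.73 pos [ 0.4768 -0.2958  0.2324] F [ 0.42  0.59 -0.98] w 0.0800 j6 -0.20
toolx [ 0.009 -0.006 -1.   ] tooly [ 0.93  -0.367  0.011] tooly yaw -21.6
shift fr(50mm): [ 0.007 -2.63  -5.796] sum rows@20mm 15.9
turn deg about tool: [58.45 -0.2  -0.62] fr [ 0.1624 -0.0005 -0.0017]
```

View pics/w5.png

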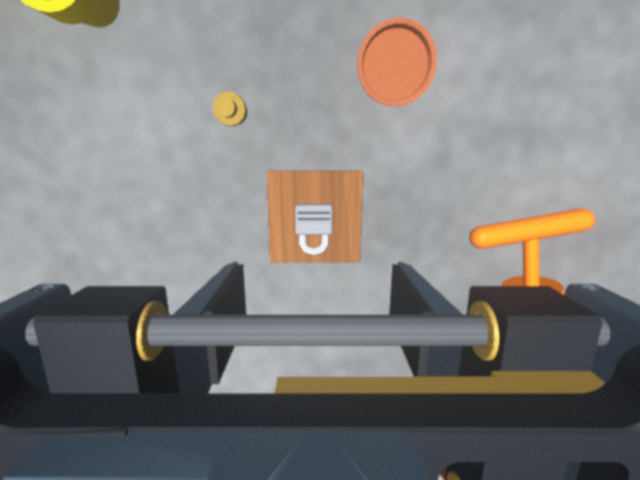

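View pics/t5.png

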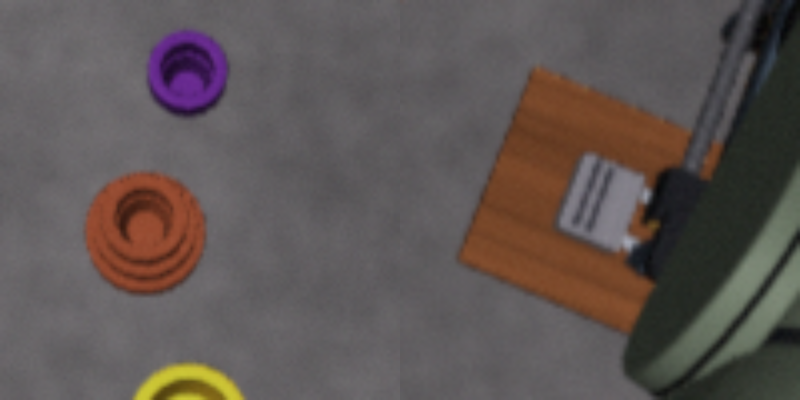

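The padlock lies flat on the board. Its block centre is at (314,219) and the board centre at (315,216). The nest is now open at the top, so I refine its centre.

```bash
python3 - <<'E'
from h import *
c=env.camera("top")
m=mask(c["image"],"terra")|((mask(c["image"],"wood")))
b=[b for b in blobs(m) if 280<b[:,0,0].mean()<330 and 240<b[:,0,1].mean()<300][0][:,0]
print(cv2.boundingRect(b))
# large rim: lower/left/right part of outline (upper part hidden? camera at x=.32 looks outward: near side is bottom)
P=np.array([onz(c,u,v,.072) for u,v in b]);print(fitcirc(P))
Pb=P[b[:,1]>268];print("lower half",fitcirc(Pb))
from scipy.optimize import least_squares
r=least_squares(lambda p:np.hypot(Pb[:,0]-p[0],Pb[:,1]-p[1])-.0348,[.46,.02],loss="soft_l1",f_scale=.001);print(r.x)
E
```

```text
(286, 252, 36, 36)
(np.float64(0.4591954283638546), np.float64(0.021366951877299367), np.float64(0.03396626620102854))
lower half (np.float64(0.4580333152656411), np.float64(0.02130110704325866), np.float64(0.033190085189036024))
[0.46005304 0.0214093 ]
```

>>> jog_arm:
  increments:
    - {"dx": 0, "dy": -0.2, "dz": -0.42, "ax": 0, "ay": 0, "az": 0, "jaw": 80}
    - {"dx": 0, "dy": -0.2, "dz": -0.45, "ax": 0, "ay": 0, "az": 0, "jaw": 80}
    - {"dx": 0, "dy": -0.2, "dz": -0.45, "ax": 0, "ay": 0, "az": 0, "jaw": 80}
    - {"dx": 0, "dy": -0.2, "dz": -0.45, "ax": 0, "ay": 0, "az": 0, "jaw": 80}
    - {"dx": 0, "dy": -0.2, "dz": -0.45, "ax": 0, "ay": 0, "az": 0, "jaw": 80}
    - {"dx": 0, "dy": -0.2, "dz": -0.45, "ax": 0, "ay": 0, "az": 0, "jaw": 80}
    - {"dx": 0, "dy": -0.2, "dz": -0.45, "ax": 0, "ay": 0, "az": 0, "jaw": 80}
    - {"dx": 0, "dy": -0.2, "dz": -0.45, "ax": 0, "ay": 0, "az": 0, "jaw": 80}
    - {"dx": 0, "dy": -0.2, "dz": -0.45, "ax": 0, "ay": 0, "az": 0, "jaw": 80}
    - {"dx": 0, "dy": -0.2, "dz": -0.45, "ax": 0, "ay": 0, "az": 0, "jaw": 80}
    - {"dx": 0, "dy": -0.2, "dz": -0.45, "ax": 0, "ay": 0, "az": 0, "jaw": 80}
    - {"dx": 0, "dy": -0.2, "dz": -0.45, "ax": 0, "ay": 0, "az": 0, "jaw": 80}
    - {"dx": 0, "dy": -0.2, "dz": -0.43, "ax": 0, "ay": 0, "az": 0, "jaw": 80}
    - {"dx": 0, "dy": 0, "dz": 0, "ax": 0.0178, "ay": 0, "az": 0, "jaw": 80}
    - {"dx": 0, "dy": 0, "dz": 0, "ax": 0.0178, "ay": 0, "az": 0, "jaw": 80}
    - {"dx": 0, "dy": 0, "dz": 0, "ax": 0.0178, "ay": 0, "az": 0, "jaw": 80}
    - {"dx": 0, "dy": 0, "dz": 0, "ax": 0.0178, "ay": 0, "az": 0, "jaw": 80}
    - {"dx": 0, "dy": 0, "dz": 0, "ax": 0.0178, "ay": 0, "az": 0, "jaw": 80}
    - {"dx": 0, "dy": 0, "dz": 0, "ax": 0.0178, "ay": 0, "az": 0, "jaw": 80}
    - {"dx": 0, "dy": 0, "dz": 0, "ax": 0, "ay": 0, "az": 0, "jaw": 80}

```text
time: 10.55
eef_pos: [0.4593, 0.0229, 0.2248]
ee_rot: [-0.182, -0.682, -0.183, 0.684]
contact_force: [-0.2, 0.5, 0.4]
grip_width: 0.883
```

```bash
python3 - <<'E'
from h import *
goto([.4605,.0215,.1135],-60)
w=env.camera("wrist");cv2.imwrite("pics/w6.png",w["image"][:,:,::-1])
for z in (.072,.102,.132):
    print(z,proj(w,[.4605,.0215,z]),proj(w,[.4605,.0215+.0295,z]))
E
```

```text
t 10.55 pos [0.4593 0.0229 0.2248] F [-0.15  0.45  0.39] w 0.0805 j6 1.07
toolx [-0.004 -0.    -1.   ] tooly [ 0.499 -0.867 -0.002] tooly yaw -60.1
shift fr(50mm): [ 2.226  0.04  -0.013] sum rows@20mm 5.6
turn deg about tool: [-0.1   0.19  0.09] fr [-0.0003  0.0005  0.0003]
0.072 [320.56666909 231.64323698] [293.91014468 216.69924475]
0.102 [320.83208007 239.61109666] [291.53029041 223.28868247]
0.132 [321.15520084 249.31145218] [288.6252889 231.3321693]
```

View pics/w6.png

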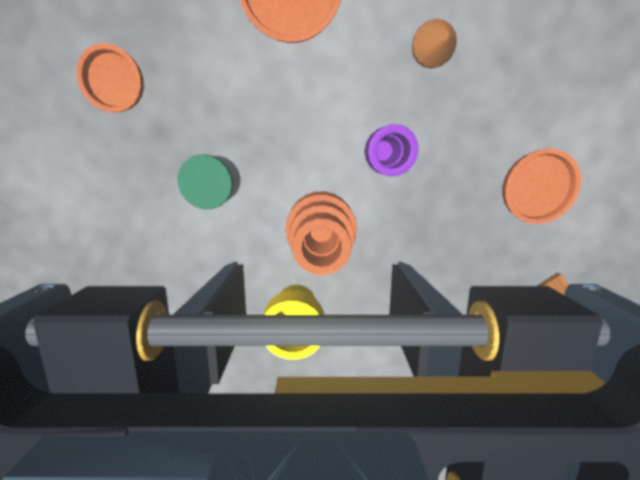

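```bash
python3 - <<'E'
from h import *
from scipy.optimize import least_squares
w=env.camera("wrist");im=w["image"];hsv=cv2.cvtColor(im,cv2.COLOR_RGB2HSV)
m=((hsv[...,0]<14)&(hsv[...,1]>110)&(hsv[...,2]>60)).astype(np.uint8)
b=[b for b in blobs(m) if 300<b[:,0,0].mean()<340 and 200<b[:,0,1].mean()<280][0][:,0]
print(cv2.boundingRect(b))
for z,rad,sel in((.132,.024,b[b[:,1]>252]),(.072,.035,b[b[:,1]<215])):
    P=np.array([onz(w,u,v,z) for u,v in sel]);
    r=least_squares(lambda p:np.hypot(P[:,0]-p[0],P[:,1]-p[1])-rad,[.46,.02],loss="soft_l1",f_scale=.001);print(z,r.x,np.abs(r.fun).max(),fitcirc(P))
E
```

```text
(286, 193, 70, 82)
0.132 [0.46396434 0.02322854] 0.001324751046417022 (np.float64(0.46238713909431356), np.float64(0.022325449772720024), np.float64(0.022524060625880585))
0.072 [0.46182129 0.02257967] 0.002066921161118153 (np.float64(0.4653887573426151), np.float64(0.02454950559985436), np.float64(0.031521881936401146))
```

>>> jog_arm:
  grip_force: 15
  increments:
    - {"dx": 0.3, "dy": 0.04, "dz": -0.03, "ax": 0, "ay": 0, "az": 0, "jaw": 80}
    - {"dx": 0.4, "dy": 0, "dz": 0, "ax": 0, "ay": 0, "az": 0, "jaw": 80}
    - {"dx": 0.4, "dy": 0, "dz": 0, "ax": 0, "ay": 0, "az": 0, "jaw": 80}
    - {"dx": 0.4, "dy": 0, "dz": 0, "ax": 0, "ay": 0, "az": 0, "jaw": 80}
    - {"dx": 0.3, "dy": 0, "dz": 0, "ax": 0, "ay": 0, "az": 0, "jaw": 75}
    - {"dx": 0.2, "dy": 0, "dz": 0, "ax": 0, "ay": 0, "az": 0, "jaw": 70}
    - {"dx": 0.12, "dy": 0, "dz": 0, "ax": 0, "ay": 0, "az": 0, "jaw": 62}
    - {"dx": 0.08, "dy": 0, "dz": 0, "ax": 0, "ay": 0, "az": 0, "jaw": 56}
    - {"dx": 0.0, "dy": 0, "dz": 0, "ax": 0, "ay": 0, "az": 0, "jaw": 52}
    - {"dx": 0.0, "dy": 0, "dz": 0, "ax": 0, "ay": 0, "az": 0, "jaw": 49}

```text
time: 11.48
eef_pos: [0.4629, 0.022, 0.1167]
ee_rot: [0.183, 0.683, 0.183, -0.683]
contact_force: [-0.4, -0.4, 0.3]
grip_width: 0.546
```

```bash
python3 - <<'E'
from h import *
goto([.4615,.022,.1135],-60)
E
```

```text
t 11.48 pos [0.4629 0.022  0.1167] F [-0.36 -0.35  0.33] w 0.0498 j6 1.07
toolx [ 0. -0. -1.] tooly [ 0.501 -0.866  0.   ] tooly yaw -60.0
shift fr(50mm): [ 0.063 -0.014  0.024] sum rows@20mm 0.2
turn deg about tool: [ 0.04 -0.02 -0.02] fr [ 0.0001 -0.0001 -0.    ]
```

>>> jog_arm:
  increments:
    - {"dx": 0.05, "dy": 0, "dz": 0.02, "ax": 0, "ay": 0, "az": 0, "jaw": 47}
    - {"dx": 0.0, "dy": 0, "dz": 0, "ax": 0, "ay": 0, "az": 0, "jaw": 44}
    - {"dx": 0.0, "dy": 0, "dz": 0, "ax": 0, "ay": 0, "az": 0, "jaw": 38}
    - {"dx": 0.0, "dy": 0, "dz": 0, "ax": 0, "ay": 0, "az": 0, "jaw": 38}
    - {"dx": 0.0, "dy": 0, "dz": 0, "ax": 0, "ay": 0, "az": 0, "jaw": 38}
    - {"dx": -0.04, "dy": 0, "dz": 0, "ax": 0, "ay": 0, "az": 0, "jaw": 38}
    - {"dx": -0.1, "dy": 0, "dz": 0, "ax": 0, "ay": 0, "az": 0, "jaw": 38}
    - {"dx": -0.15, "dy": 0, "dz": 0, "ax": 0, "ay": 0, "az": 0, "jaw": 38}

```text
time: 12.15
eef_pos: [0.461, 0.0215, 0.1283]
ee_rot: [-0.183, -0.682, -0.183, 0.684]
contact_force: [-0.6, 0.8, 0.4]
grip_width: 0.513
```

```bash
python3 - <<'E'
from h import *
goto([.4615,.022,.1135],-60)
t=env.camera("scene");cv2.imwrite("pics/s7.png",cv2.resize(t["image"][130:290,240:420][:,:,::-1],None,fx=3,fy=3))
E
```

```text
t 12.15 pos [0.461  0.0215 0.1283] F [-0.62  0.77  0.41] w 0.0468 j6 1.07
toolx [-0.002 -0.    -1.   ] tooly [ 0.5   -0.866 -0.001] tooly yaw -60.0
shift fr(50mm): [ 0.295 -0.004 -0.015] sum rows@20mm 0.7
turn deg about tool: [0.   0.11 0.06] fr [0.     0.0003 0.0002]
```

View pics/s7.png

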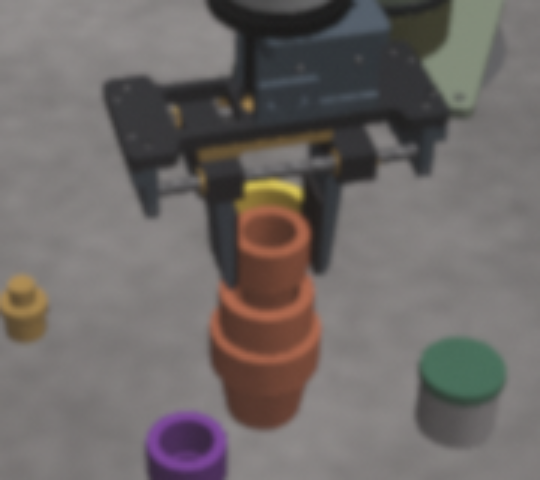

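>>> jog_arm:
  increments:
    - {"dx": -0.25, "dy": 0, "dz": 0, "ax": 0, "ay": 0, "az": 0, "jaw": 38}
    - {"dx": -0.35, "dy": 0, "dz": 0, "ax": 0, "ay": 0, "az": 0, "jaw": 38}
    - {"dx": -0.4, "dy": 0, "dz": 0, "ax": 0, "ay": 0, "az": 0, "jaw": 38}
    - {"dx": -0.4, "dy": 0, "dz": 0, "ax": 0, "ay": 0, "az": 0, "jaw": 38}
    - {"dx": -0.3, "dy": -0.16, "dz": -0.1, "ax": 0, "ay": 0, "az": 0, "jaw": 38}
    - {"dx": -0.15, "dy": -0.33, "dz": -0.22, "ax": 0, "ay": 0, "az": 0, "jaw": 38}
    - {"dx": 0, "dy": -0.35, "dz": -0.24, "ax": 0, "ay": 0, "az": 0, "jaw": 38}
    - {"dx": 0, "dy": -0.35, "dz": -0.24, "ax": 0, "ay": 0, "az": 0, "jaw": 38}
    - {"dx": 0, "dy": -0.35, "dz": -0.24, "ax": 0, "ay": 0, "az": 0, "jaw": 38}
    - {"dx": 0, "dy": -0.35, "dz": -0.24, "ax": 0, "ay": 0, "az": 0, "jaw": 38}
    - {"dx": 0, "dy": -0.35, "dz": -0.23, "ax": 0, "ay": 0, "az": 0, "jaw": 38}
    - {"dx": 0, "dy": -0.35, "dz": -0.23, "ax": 0, "ay": 0, "az": 0, "jaw": 38}
    - {"dx": 0, "dy": -0.35, "dz": -0.23, "ax": 0, "ay": 0, "az": 0, "jaw": 38}
    - {"dx": 0, "dy": -0.35, "dz": -0.23, "ax": 0, "ay": 0, "az": 0, "jaw": 38}
    - {"dx": 0, "dy": -0.35, "dz": -0.23, "ax": 0, "ay": 0, "az": 0, "jaw": 38}
    - {"dx": 0, "dy": -0.35, "dz": -0.23, "ax": 0, "ay": 0, "az": 0, "jaw": 38}
    - {"dx": 0, "dy": -0.35, "dz": -0.23, "ax": 0, "ay": 0, "az": 0, "jaw": 38}
    - {"dx": 0, "dy": 0, "dz": 0, "ax": 0, "ay": 0, "az": 0, "jaw": 38}
    - {"dx": 0, "dy": 0, "dz": 0, "ax": 0, "ay": 0, "az": 0, "jaw": 38}

```text
time: 13.78
eef_pos: [0.4782, 0.2822, 0.2209]
ee_rot: [-0.184, -0.683, -0.183, 0.683]
contact_force: [0.8, -0.2, -1.5]
grip_width: 0.514
```

```bash
python3 - <<'E'
from h import *
goto([.478,.282,.050],-60)
t=env.camera("scene");cv2.imwrite("pics/s8.png",cv2.resize(t["image"][100:340,260:560][:,:,::-1],None,fx=2,fy=2))
t=env.camera("top");cv2.imwrite("pics/t8.png",cv2.resize(t["image"][200:340,120:340][:,:,::-1],None,fx=3,fy=3))
E
```

```text
t 13.78 pos [0.4782 0.2822 0.2209] F [ 0.75 -0.23 -1.55] w 0.0469 j6 1.56
toolx [-0.    -0.001 -1.   ] tooly [ 0.502 -0.865  0.   ] tooly yaw -59.9
shift fr(50mm): [3.417 0.    0.004] sum rows@20mm 8.5
turn deg about tool: [ 0.1   0.03 -0.02] fr [ 0.0003  0.0001 -0.0001]
```

View pics/s8.png

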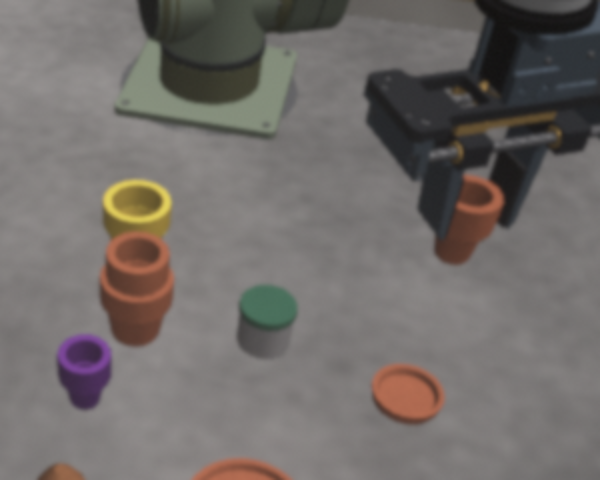

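View pics/t8.png

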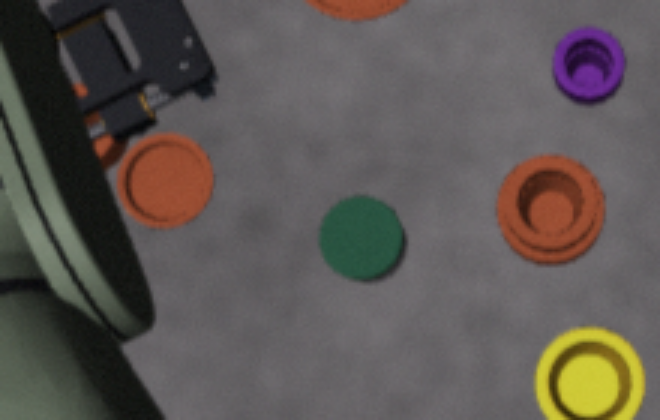

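```bash
python3 - <<'E'
from h import *
t=env.camera("scene")
for z in(.177,.239):
    print((proj(t,[.478,.282,z])-[260,100])*2)
cv2.imwrite("pics/s9.png",cv2.resize(t["image"][165:240,460:530][:,:,::-1],None,fx=8,fy=8,interpolation=cv2.INTER_CUBIC))
for z in(.177,.239):
    print((proj(t,[.478,.282,z])-[460,165])*8)
E
```

```text
[451.26140069 255.33842685]
[471.23172976 193.94445768]
[205.04560277 501.3537074 ]
[284.92691903 255.77783073]
```

View pics/s9.png

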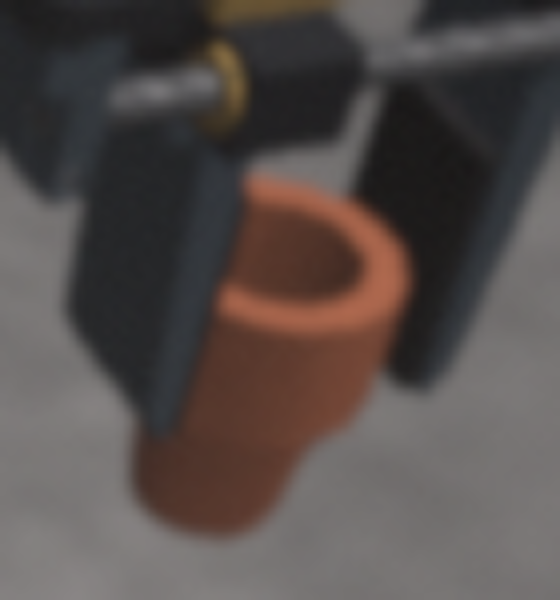

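>>> jog_arm:
  increments:
    - {"dx": 0.2, "dy": 0, "dz": 0, "ax": 0, "ay": 0, "az": 0, "jaw": 38}
    - {"dx": 0.4, "dy": 0, "dz": 0, "ax": 0, "ay": 0, "az": 0, "jaw": 38}
    - {"dx": 0.4, "dy": 0, "dz": 0, "ax": 0, "ay": 0, "az": 0, "jaw": 38}
    - {"dx": 0.4, "dy": 0, "dz": 0, "ax": 0, "ay": 0, "az": 0, "jaw": 38}
    - {"dx": 0.4, "dy": 0, "dz": 0, "ax": 0, "ay": 0, "az": 0, "jaw": 38}
    - {"dx": 0.4, "dy": 0, "dz": 0, "ax": 0, "ay": 0, "az": 0, "jaw": 38}
    - {"dx": 0.4, "dy": 0, "dz": 0, "ax": 0, "ay": 0, "az": 0, "jaw": 38}
    - {"dx": 0.3, "dy": 0, "dz": 0, "ax": 0, "ay": 0, "az": 0, "jaw": 38}
    - {"dx": 0.2, "dy": 0, "dz": 0, "ax": 0, "ay": 0, "az": 0, "jaw": 38}
    - {"dx": 0.12, "dy": 0, "dz": 0, "ax": 0, "ay": 0, "az": 0, "jaw": 38}
    - {"dx": 0.06, "dy": 0, "dz": 0, "ax": 0, "ay": 0, "az": 0, "jaw": 38}
    - {"dx": 0.0, "dy": 0, "dz": 0, "ax": 0, "ay": 0, "az": 0, "jaw": 38}
    - {"dx": 0.0, "dy": 0, "dz": 0, "ax": 0, "ay": 0, "az": 0, "jaw": 38}

```text
time: 15.02
eef_pos: [0.4789, 0.2818, 0.0575]
ee_rot: [0.183, 0.683, 0.183, -0.683]
contact_force: [0.6, 1.0, -1.8]
grip_width: 0.512
```

```bash
python3 - <<'E'
from h import *
goto([.478,.282,.050],-60)
E
```

```text
t 15.02 pos [0.4789 0.2818 0.0575] F [ 0.6   1.01 -1.78] w 0.0467 j6 1.56
toolx [ 0.001  0.001 -1.   ] tooly [ 0.5   -0.866  0.   ] tooly yaw -60.0
shift fr(50mm): [ 0.151 -0.013  0.014] sum rows@20mm 0.4
turn deg about tool: [-0.01 -0.08 -0.01] fr [-0.     -0.0002 -0.    ]
```

>>> jog_arm:
  increments:
    - {"dx": 0.05, "dy": 0, "dz": 0, "ax": 0, "ay": 0, "az": 0, "jaw": 38}
    - {"dx": 0.04, "dy": 0, "dz": 0, "ax": 0, "ay": 0, "az": 0, "jaw": 38}
    - {"dx": 0.02, "dy": 0, "dz": 0, "ax": 0, "ay": 0, "az": 0, "jaw": 38}
    - {"dx": 0.02, "dy": 0, "dz": 0, "ax": 0, "ay": 0, "az": 0, "jaw": 38}
    - {"dx": 0.0, "dy": 0, "dz": 0, "ax": 0, "ay": 0, "az": 0, "jaw": 38}

```text
time: 15.43
eef_pos: [0.4785, 0.2817, 0.0504]
ee_rot: [0.183, 0.683, 0.183, -0.683]
contact_force: [-0.1, -0.2, -1.8]
grip_width: 0.509
```

```bash
python3 - <<'E'
from h import *
goto([.478,.282,.050],-60)
E
```

```text
t 15.43 pos [0.4785 0.2817 0.0504] F [-0.13 -0.22 -1.84] w 0.0464 j6 1.56
toolx [ 0. -0. -1.] tooly [ 0.5   -0.866  0.   ] tooly yaw -60.0
shift fr(50mm): [ 0.008 -0.01   0.005] sum rows@20mm 0.0
turn deg about tool: [ 0.   -0.01 -0.01] fr [ 0. -0. -0.]
```

No contact yet, so I lower in half-millimetre steps.

>>> jog_arm:
  increments:
    - {"dx": 0.01, "dy": 0, "dz": 0, "ax": 0, "ay": 0, "az": 0, "jaw": 38}
    - {"dx": 0.01, "dy": 0, "dz": 0, "ax": 0, "ay": 0, "az": 0, "jaw": 38}
    - {"dx": 0, "dy": 0, "dz": 0, "ax": 0, "ay": 0, "az": 0, "jaw": 38}

```text
time: 15.68
eef_pos: [0.4785, 0.2818, 0.0503]
ee_rot: [0.183, 0.683, 0.183, -0.683]
contact_force: [-1.4, -1.9, 5.3]
grip_width: 0.514
```

>>> jog_arm:
  increments:
    - {"dx": 0.01, "dy": 0, "dz": 0, "ax": 0, "ay": 0, "az": 0, "jaw": 38}
    - {"dx": 0.01, "dy": 0, "dz": 0, "ax": 0, "ay": 0, "az": 0, "jaw": 38}
    - {"dx": 0, "dy": 0, "dz": 0, "ax": 0, "ay": 0, "az": 0, "jaw": 38}

```text
time: 15.93
eef_pos: [0.4786, 0.2818, 0.0504]
ee_rot: [0.183, 0.683, 0.183, -0.683]
contact_force: [-3.5, -2.0, 12.4]
grip_width: 0.51
```

>>> jog_arm:
  increments:
    - {"dx": -0.02, "dy": 0, "dz": 0, "ax": 0, "ay": 0, "az": 0, "jaw": 38}
    - {"dx": 0, "dy": 0, "dz": 0, "ax": 0, "ay": 0, "az": 0, "jaw": 47}
    - {"dx": 0, "dy": 0, "dz": 0, "ax": 0, "ay": 0, "az": 0, "jaw": 54}
    - {"dx": 0, "dy": 0, "dz": 0, "ax": 0, "ay": 0, "az": 0, "jaw": 64}
    - {"dx": 0, "dy": 0, "dz": 0, "ax": 0, "ay": 0, "az": 0, "jaw": 74}
    - {"dx": 0, "dy": 0, "dz": 0, "ax": 0, "ay": 0, "az": 0, "jaw": 80}
    - {"dx": -0.2, "dy": 0, "dz": 0, "ax": 0, "ay": 0, "az": 0, "jaw": 80}
    - {"dx": -0.4, "dy": 0, "dz": 0, "ax": 0, "ay": 0, "az": 0, "jaw": 80}
    - {"dx": -0.5, "dy": 0, "dz": 0, "ax": 0, "ay": 0, "az": 0, "jaw": 80}
    - {"dx": -0.5, "dy": 0, "dz": 0, "ax": 0, "ay": 0, "az": 0, "jaw": 80}
    - {"dx": -0.5, "dy": 0, "dz": 0, "ax": 0, "ay": 0, "az": 0, "jaw": 80}
    - {"dx": -0.5, "dy": 0, "dz": 0, "ax": 0, "ay": 0, "az": 0, "jaw": 80}
    - {"dx": -0.3, "dy": 0, "dz": 0, "ax": 0, "ay": 0, "az": 0, "jaw": 80}
    - {"dx": 0, "dy": 0, "dz": 0, "ax": 0, "ay": 0, "az": 0, "jaw": 80}

```text
time: 17.1
eef_pos: [0.4804, 0.2827, 0.1988]
ee_rot: [0.182, 0.686, 0.184, -0.68]
contact_force: [0.6, -0.2, -0.7]
grip_width: 0.877
```

```bash
python3 - <<'E'
from h import *
goto([.461,.022,.20],-60)
w=env.camera("wrist");cv2.imwrite("pics/w10.png",w["image"][:,:,::-1])
E
```

```text
t 17.10 pos [0.4804 0.2827 0.1988] F [ 0.58 -0.17 -0.69] w 0.0800 j6 1.56
toolx [ 0.007  0.004 -1.   ] tooly [ 0.5   -0.866  0.   ] tooly yaw -60.0
shift fr(50mm): [-0.047  4.322  2.942] sum rows@20mm 13.1
turn deg about tool: [-0.01 -0.49 -0.01] fr [-0.     -0.0014 -0.    ]
```

View pics/w10.png

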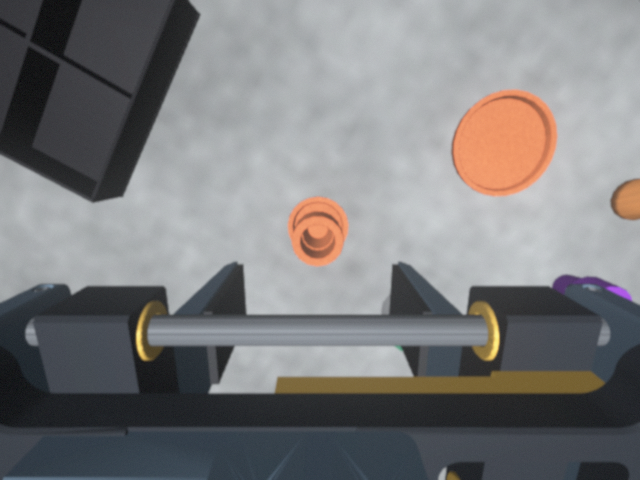

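>>> jog_arm:
  increments:
    - {"dx": 0, "dy": 0.33, "dz": 0.23, "ax": 0, "ay": 0, "az": 0, "jaw": 85}
    - {"dx": 0, "dy": 0.36, "dz": 0.24, "ax": 0, "ay": 0, "az": 0, "jaw": 85}
    - {"dx": 0, "dy": 0.36, "dz": 0.24, "ax": 0, "ay": 0, "az": 0, "jaw": 85}
    - {"dx": 0, "dy": 0.36, "dz": 0.24, "ax": 0, "ay": 0, "az": 0, "jaw": 85}
    - {"dx": 0, "dy": 0.36, "dz": 0.25, "ax": 0, "ay": 0, "az": 0, "jaw": 85}
    - {"dx": 0, "dy": 0.36, "dz": 0.25, "ax": 0, "ay": 0, "az": 0, "jaw": 85}
    - {"dx": 0, "dy": 0.36, "dz": 0.25, "ax": 0, "ay": 0, "az": 0, "jaw": 85}
    - {"dx": 0, "dy": 0.36, "dz": 0.25, "ax": 0, "ay": 0, "az": 0, "jaw": 85}
    - {"dx": 0, "dy": 0.36, "dz": 0.25, "ax": 0, "ay": 0, "az": 0, "jaw": 85}
    - {"dx": 0, "dy": 0.36, "dz": 0.25, "ax": 0, "ay": 0, "az": 0, "jaw": 85}
    - {"dx": 0, "dy": 0.36, "dz": 0.25, "ax": 0, "ay": 0, "az": 0, "jaw": 85}
    - {"dx": 0, "dy": 0.36, "dz": 0.25, "ax": 0, "ay": 0, "az": 0, "jaw": 85}
    - {"dx": 0, "dy": 0, "dz": 0, "ax": 0, "ay": 0, "az": 0, "jaw": 85}
    - {"dx": 0, "dy": 0, "dz": 0, "ax": 0, "ay": 0, "az": 0, "jaw": 85}

```text
time: 18.32
eef_pos: [0.457, 0.0215, 0.1933]
ee_rot: [-0.182, -0.682, -0.183, 0.684]
contact_force: [-0.2, 1.0, -0.0]
grip_width: 0.932
```

```bash
python3 - <<'E'
from h import *
from scipy.optimize import least_squares
goto([.461,.022,.0865],-60)
w=env.camera("wrist");im=w["image"];hsv=cv2.cvtColor(im,cv2.COLOR_RGB2HSV)
cv2.imwrite("pics/w11.png",im[:,:,::-1])
m=((hsv[...,0]<14)&(hsv[...,1]>110)&(hsv[...,2]>60)).astype(np.uint8)
b=[b for b in blobs(m) if 290<b[:,0,0].mean()<345 and 180<b[:,0,1].mean()<280][0][:,0]
x,y,ww,h=cv2.boundingRect(b);print(x,y,ww,h)
for z,rad,sel in((.102,.0295,b[b[:,1]>y+.65*h]),(.072,.035,b[b[:,1]<y+.3*h])):
    P=np.array([onz(w,u,v,z) for u,v in sel]);
    r=least_squares(lambda p:np.hypot(P[:,0]-p[0],P[:,1]-p[1])-rad,[.46,.02],loss="soft_l1",f_scale=.001);print(z,r.x,np.abs(r.fun).max())
t=env.camera("top");
for nm,z in(("terra",.014),("green",.05)):
    for b in blobs(mask(t["image"],nm)):
        P=np.array([onz(t,*p,z) for p in b[:,0]]);print(nm,cv2.boundingRect(b),np.round(fitcirc(P),4))
cv2.imwrite("pics/t11.png",cv2.resize(t["image"][140:340,120:520][:,:,::-1],None,fx=2,fy=2))
E
```

```text
t 18.32 pos [0.457  0.0215 0.1933] F [-0.2   0.96 -0.04] w 0.0850 j6 1.07
toolx [-0.003  0.    -1.   ] tooly [ 0.498 -0.867 -0.001] tooly yaw -60.1
shift fr(50mm): [ 2.135  0.034 -0.078] sum rows@20mm 5.3
turn deg about tool: [-0.13  0.12  0.08] fr [-0.0004  0.0003  0.0002]
283 195 77 83
0.102 [0.4640816  0.02328394] 0.0012632955458778024
0.072 [0.46180675 0.02256726] 0.0018520847128352183
terra (293, 269, 28, 19) [0.4508 0.0139 0.0214]
terra (624, 247, 16, 32) [ 0.5053 -0.6562  0.0223]
terra (157, 245, 34, 31) [0.4786 0.2844 0.0322]
terra (381, 183, 39, 39) [ 0.6134 -0.1744  0.0397]
terra (215, 159, 49, 47) [0.6466 0.1655 0.0468]
green (227, 266, 15, 27) [0.44   0.1528 0.0193]
```

View pics/w11.png

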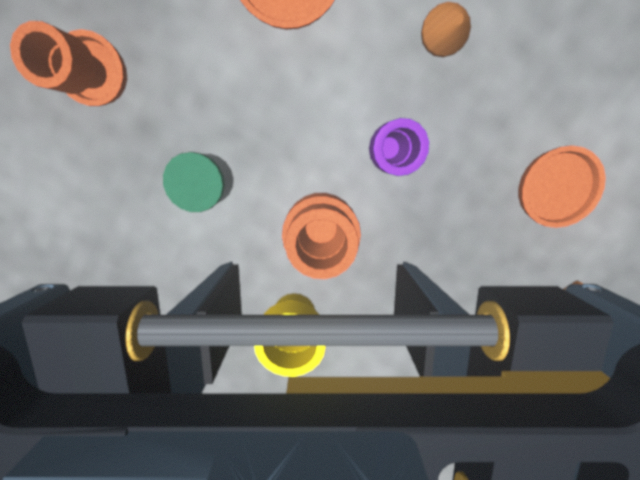

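View pics/t11.png

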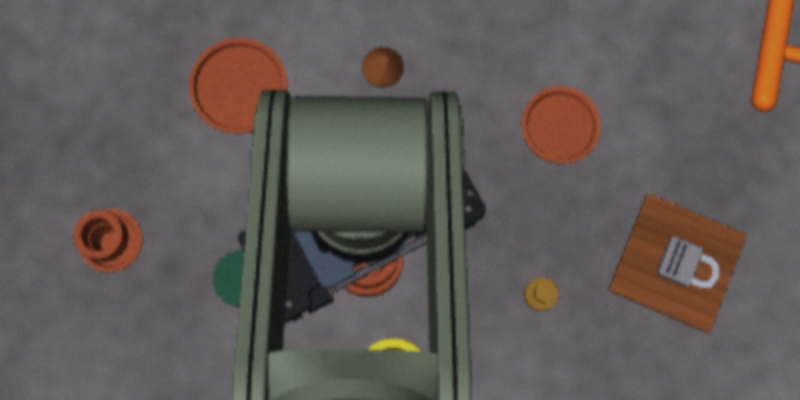

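>>> jog_arm:
  grip_force: 20
  increments:
    - {"dx": 0.25, "dy": 0.03, "dz": -0.1, "ax": 0, "ay": 0, "az": 0, "jaw": 88}
    - {"dx": 0.4, "dy": 0, "dz": 0, "ax": 0, "ay": 0, "az": 0, "jaw": 88}
    - {"dx": 0.4, "dy": 0, "dz": 0, "ax": 0, "ay": 0, "az": 0, "jaw": 88}
    - {"dx": 0.4, "dy": 0, "dz": 0, "ax": 0, "ay": 0, "az": 0, "jaw": 88}
    - {"dx": 0.3, "dy": 0, "dz": 0, "ax": 0, "ay": 0, "az": 0, "jaw": 85}
    - {"dx": 0.2, "dy": 0, "dz": 0, "ax": 0, "ay": 0, "az": 0, "jaw": 80}
    - {"dx": 0.1, "dy": 0, "dz": 0, "ax": 0, "ay": 0, "az": 0, "jaw": 75}
    - {"dx": 0.07, "dy": 0, "dz": 0, "ax": 0, "ay": 0, "az": 0, "jaw": 70}
    - {"dx": 0.0, "dy": 0, "dz": 0, "ax": 0, "ay": 0, "az": 0, "jaw": 65}
    - {"dx": 0.0, "dy": 0, "dz": 0, "ax": 0, "ay": 0, "az": 0, "jaw": 62}
    - {"dx": 0.0, "dy": 0, "dz": 0, "ax": 0, "ay": 0, "az": 0, "jaw": 61}

```text
time: 19.33
eef_pos: [0.4637, 0.0234, 0.089]
ee_rot: [0.183, 0.684, 0.183, -0.682]
contact_force: [0.2, 0.6, -0.5]
grip_width: 0.675
```

```bash
python3 - <<'E'
from h import *
goto([.462,.0225,.0855],-60)
E
```

```text
t 19.33 pos [0.4637 0.0234 0.089 ] F [ 0.23  0.61 -0.49] w 0.0615 j6 1.07
toolx [ 0.002 -0.    -1.   ] tooly [ 0.5   -0.866  0.001] tooly yaw -60.0
shift fr(50mm): [ 0.071 -0.     0.038] sum rows@20mm 0.2
turn deg about tool: [ 0.02 -0.08 -0.06] fr [ 0.0001 -0.0002 -0.0002]
```

>>> jog_arm:
  increments:
    - {"dx": 0.03, "dy": 0, "dz": 0.03, "ax": 0, "ay": 0, "az": 0, "jaw": 60}
    - {"dx": 0.0, "dy": 0, "dz": 0, "ax": 0, "ay": 0, "az": 0, "jaw": 57}
    - {"dx": 0.0, "dy": 0, "dz": 0, "ax": 0, "ay": 0, "az": 0, "jaw": 50}
    - {"dx": 0.0, "dy": 0, "dz": 0, "ax": 0, "ay": 0, "az": 0, "jaw": 50}
    - {"dx": 0.0, "dy": 0, "dz": 0, "ax": 0, "ay": 0, "az": 0, "jaw": 50}
    - {"dx": 0.0, "dy": 0, "dz": 0, "ax": 0, "ay": 0, "az": 0, "jaw": 50}

```text
time: 19.83
eef_pos: [0.4625, 0.0224, 0.0875]
ee_rot: [0.183, 0.684, 0.183, -0.682]
contact_force: [1.1, -2.0, 3.7]
grip_width: 0.64
```

```bash
python3 - <<'E'
from h import *
goto([.462,.0225,.20],-60)
E
```

```text
t 19.83 pos [0.4625 0.0224 0.0875] F [ 1.12 -2.01  3.66] w 0.0584 j6 1.07
toolx [ 0.002 -0.    -1.   ] tooly [ 0.5   -0.866  0.001] tooly yaw -60.0
shift fr(50mm): [-2.25  -0.004  0.005] sum rows@20mm 5.6
turn deg about tool: [ 0.   -0.09 -0.07] fr [ 0.     -0.0002 -0.0002]
```

>>> jog_arm:
  increments:
    - {"dx": -0.04, "dy": 0, "dz": 0, "ax": 0, "ay": 0, "az": 0, "jaw": 50}
    - {"dx": -0.15, "dy": 0, "dz": 0, "ax": 0, "ay": 0, "az": 0, "jaw": 50}
    - {"dx": -0.3, "dy": 0, "dz": 0, "ax": 0, "ay": 0, "az": 0, "jaw": 50}
    - {"dx": -0.4, "dy": 0, "dz": 0, "ax": 0, "ay": 0, "az": 0, "jaw": 50}
    - {"dx": -0.4, "dy": 0, "dz": 0, "ax": 0, "ay": 0, "az": 0, "jaw": 50}
    - {"dx": -0.4, "dy": 0, "dz": 0, "ax": 0, "ay": 0, "az": 0, "jaw": 50}
    - {"dx": -0.35, "dy": 0.2, "dz": -0.03, "ax": 0, "ay": 0, "az": 0, "jaw": 50}
    - {"dx": -0.2, "dy": 0.38, "dz": -0.05, "ax": 0, "ay": 0, "az": 0, "jaw": 50}
    - {"dx": 0, "dy": 0.4, "dz": -0.05, "ax": 0, "ay": 0, "az": 0, "jaw": 50}
    - {"dx": 0, "dy": 0.4, "dz": -0.05, "ax": 0, "ay": 0, "az": 0, "jaw": 50}
    - {"dx": 0, "dy": 0.4, "dz": -0.05, "ax": 0, "ay": 0, "az": 0, "jaw": 50}
    - {"dx": 0, "dy": 0.4, "dz": -0.05, "ax": 0, "ay": 0, "az": 0, "jaw": 50}
    - {"dx": 0, "dy": 0.4, "dz": -0.06, "ax": 0, "ay": 0, "az": 0, "jaw": 50}
    - {"dx": 0, "dy": 0.4, "dz": -0.06, "ax": 0, "ay": 0, "az": 0, "jaw": 50}
    - {"dx": 0, "dy": 0.4, "dz": -0.06, "ax": 0, "ay": 0, "az": 0, "jaw": 50}
    - {"dx": 0, "dy": 0.4, "dz": -0.06, "ax": 0, "ay": 0, "az": 0, "jaw": 50}
    - {"dx": 0, "dy": 0.4, "dz": -0.06, "ax": 0, "ay": 0, "az": 0, "jaw": 50}
    - {"dx": 0, "dy": 0.38, "dz": -0.05, "ax": 0, "ay": 0, "az": 0, "jaw": 50}
    - {"dx": 0, "dy": 0.38, "dz": -0.03, "ax": 0, "ay": 0, "az": 0, "jaw": 50}
    - {"dx": 0, "dy": 0, "dz": 0, "ax": 0, "ay": 0, "az": 0, "jaw": 50}

```text
time: 21.5
eef_pos: [0.6147, -0.1771, 0.1979]
ee_rot: [-0.183, -0.683, -0.182, 0.684]
contact_force: [0.1, 0.7, -1.9]
grip_width: 0.641
```

```bash
python3 - <<'E'
from h import *
goto([.6145,-.175,.0575],-60)
t=env.camera("scene");cv2.imwrite("pics/s12.png",t["image"][:,:,::-1])
x=tool()[0]
for z in(x[2]-.0515,x[2]+.0145): print(proj(t,[x[0],x[1],z]))
tp=env.camera("top")
for p in([.478,.282,.068],[.478,.282,.006]): print("small",proj(t,p),proj(tp,p))
cv2.imwrite("pics/t12.png",cv2.resize(tp["image"][220:300,140:320][:,:,::-1],None,fx=4,fy=4,interpolation=cv2.INTER_CUBIC))
E
```

```text
t 21.50 pos [ 0.6147 -0.1771  0.1979] F [ 0.08  0.74 -1.93] w 0.0585 j6 0.75
toolx [-0.001 -0.001 -1.   ] tooly [ 0.498 -0.867  0.   ] tooly yaw -60.1
shift fr(50mm): [ 2.809 -0.039 -0.021] sum rows@20mm 7.0
turn deg about tool: [-0.11  0.07 -0.01] fr [-0.0003  0.0002 -0.    ]
[188.71638484 242.63688529]
[181.53160269 211.30746855]
small [470.4495383  274.34004151] [168.4526281  255.66817987]
small [462.92731086 297.46531892] [175.67365811 260.2250875 ]
```

View pics/s12.png

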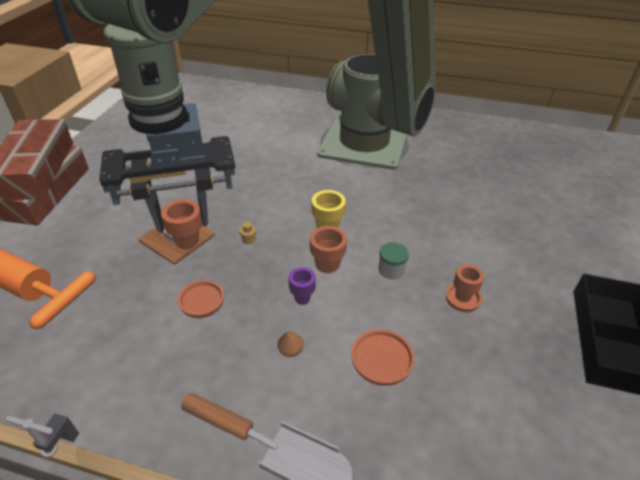

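View pics/t12.png

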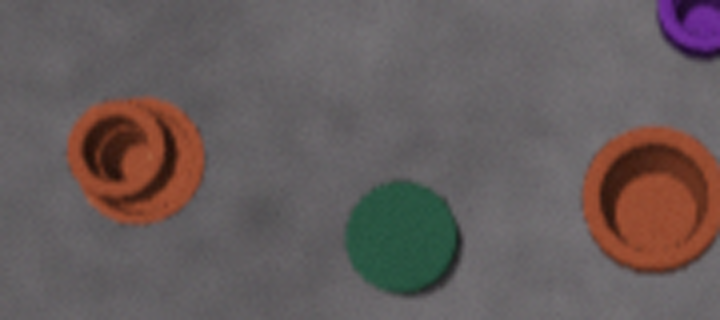

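>>> jog_arm:
  increments:
    - {"dx": 0.2, "dy": -0.03, "dz": -0.02, "ax": 0, "ay": 0, "az": 0, "jaw": 50}
    - {"dx": 0.4, "dy": 0, "dz": 0, "ax": 0, "ay": 0, "az": 0, "jaw": 50}
    - {"dx": 0.4, "dy": 0, "dz": 0, "ax": 0, "ay": 0, "az": 0, "jaw": 50}
    - {"dx": 0.4, "dy": 0, "dz": 0, "ax": 0, "ay": 0, "az": 0, "jaw": 50}
    - {"dx": 0.4, "dy": 0, "dz": 0, "ax": 0, "ay": 0, "az": 0, "jaw": 50}
    - {"dx": 0.3, "dy": 0, "dz": 0, "ax": 0, "ay": 0, "az": 0, "jaw": 50}
    - {"dx": 0.25, "dy": 0, "dz": 0, "ax": 0, "ay": 0, "az": 0, "jaw": 50}
    - {"dx": 0.15, "dy": 0, "dz": 0, "ax": 0, "ay": 0, "az": 0, "jaw": 50}
    - {"dx": 0.1, "dy": 0, "dz": 0, "ax": 0, "ay": 0, "az": 0, "jaw": 50}
    - {"dx": 0.08, "dy": 0, "dz": 0, "ax": 0, "ay": 0, "az": 0, "jaw": 50}
    - {"dx": 0, "dy": 0, "dz": 0, "ax": 0, "ay": 0, "az": 0, "jaw": 50}
    - {"dx": 0, "dy": 0, "dz": 0, "ax": 0, "ay": 0, "az": 0, "jaw": 50}
    - {"dx": 0, "dy": 0, "dz": 0, "ax": 0, "ay": 0, "az": 0, "jaw": 50}

```text
time: 22.68
eef_pos: [0.6144, -0.1731, 0.0657]
ee_rot: [0.183, 0.683, 0.183, -0.683]
contact_force: [0.0, -0.5, -1.7]
grip_width: 0.64
```

```bash
python3 - <<'E'
from h import *
goto([.6145,-.175,.0575],-60)
E
```

```text
t 22.68 pos [ 0.6144 -0.1731  0.0657] F [ 0.03 -0.5  -1.71] w 0.0584 j6 0.75
toolx [ 0.001 -0.    -1.   ] tooly [ 0.5   -0.866  0.001] tooly yaw -60.0
shift fr(50mm): [0.165 0.034 0.017] sum rows@20mm 0.4
turn deg about tool: [-0.   -0.06 -0.06] fr [-0.     -0.0002 -0.0002]
```

>>> jog_arm:
  increments:
    - {"dx": 0.05, "dy": 0.03, "dz": 0.01, "ax": 0, "ay": 0, "az": 0, "jaw": 50}
    - {"dx": 0.04, "dy": 0, "dz": 0, "ax": 0, "ay": 0, "az": 0, "jaw": 50}
    - {"dx": 0.03, "dy": 0, "dz": 0, "ax": 0, "ay": 0, "az": 0, "jaw": 50}
    - {"dx": 0.02, "dy": 0, "dz": 0, "ax": 0, "ay": 0, "az": 0, "jaw": 50}
    - {"dx": 0, "dy": 0, "dz": 0, "ax": 0, "ay": 0, "az": 0, "jaw": 50}
    - {"dx": 0, "dy": 0, "dz": 0, "ax": 0, "ay": 0, "az": 0, "jaw": 50}

```text
time: 23.18
eef_pos: [0.6142, -0.1746, 0.0578]
ee_rot: [-0.183, -0.683, -0.183, 0.683]
contact_force: [0.9, 0.6, -1.3]
grip_width: 0.642
```

>>> jog_arm:
  increments:
    - {"dx": 0.01, "dy": 0, "dz": 0, "ax": 0, "ay": 0, "az": 0, "jaw": 50}
    - {"dx": 0.01, "dy": 0, "dz": 0, "ax": 0, "ay": 0, "az": 0, "jaw": 50}
    - {"dx": 0, "dy": 0, "dz": 0, "ax": 0, "ay": 0, "az": 0, "jaw": 50}

```text
time: 23.43
eef_pos: [0.6144, -0.1746, 0.0575]
ee_rot: [0.183, 0.683, 0.183, -0.683]
contact_force: [0.4, -0.5, 1.0]
grip_width: 0.642
```

>>> jog_arm:
  increments:
    - {"dx": 0.01, "dy": 0, "dz": 0, "ax": 0, "ay": 0, "az": 0, "jaw": 50}
    - {"dx": 0, "dy": 0, "dz": 0, "ax": 0, "ay": 0, "az": 0, "jaw": 50}

```text
time: 23.6
eef_pos: [0.6144, -0.1746, 0.0575]
ee_rot: [0.183, 0.683, 0.183, -0.683]
contact_force: [-1.1, -0.7, 5.0]
grip_width: 0.64
```

Contact at 5 N. I'll release and rise.

>>> jog_arm:
  increments:
    - {"dx": 0, "dy": 0, "dz": 0, "ax": 0, "ay": 0, "az": 0, "jaw": 59}
    - {"dx": 0, "dy": 0, "dz": 0, "ax": 0, "ay": 0, "az": 0, "jaw": 68}
    - {"dx": 0, "dy": 0, "dz": 0, "ax": 0, "ay": 0, "az": 0, "jaw": 78}
    - {"dx": 0, "dy": 0, "dz": 0, "ax": 0, "ay": 0, "az": 0, "jaw": 86}
    - {"dx": 0, "dy": 0, "dz": 0, "ax": 0, "ay": 0, "az": 0, "jaw": 90}
    - {"dx": -0.2, "dy": 0, "dz": 0, "ax": 0, "ay": 0, "az": 0, "jaw": 91}
    - {"dx": -0.4, "dy": 0, "dz": 0, "ax": 0, "ay": 0, "az": 0, "jaw": 91}
    - {"dx": -0.5, "dy": 0, "dz": 0, "ax": 0, "ay": 0, "az": 0, "jaw": 91}
    - {"dx": -0.5, "dy": 0, "dz": 0, "ax": 0, "ay": 0, "az": 0, "jaw": 91}
    - {"dx": -0.5, "dy": 0, "dz": 0, "ax": 0, "ay": 0, "az": 0, "jaw": 91}
    - {"dx": -0.5, "dy": 0, "dz": 0, "ax": 0, "ay": 0, "az": 0, "jaw": 91}
    - {"dx": -0.3, "dy": 0, "dz": 0, "ax": 0, "ay": 0, "az": 0, "jaw": 91}
    - {"dx": 0, "dy": 0, "dz": 0, "ax": 0, "ay": 0, "az": 0, "jaw": 91}
    - {"dx": 0, "dy": 0, "dz": 0, "ax": 0, "ay": 0, "az": 0, "jaw": 91}

```text
time: 24.77
eef_pos: [0.6145, -0.1747, 0.2025]
ee_rot: [0.183, 0.684, 0.183, -0.682]
contact_force: [-0.1, -0.1, -0.4]
grip_width: 0.998
```

```bash
python3 - <<'E'
from h import *
goto([.461,.022,.20],-60)
w=env.camera("wrist");cv2.imwrite("pics/w13.png",w["image"][:,:,::-1])
for p in([.6145,-.175,.014],[.6145,-.175,.072]): print(proj(w,p))
E
```

```text
t 24.77 pos [ 0.6145 -0.1747  0.2025] F [-0.05 -0.13 -0.43] w 0.0910 j6 0.75
toolx [ 0.002 -0.001 -1.   ] tooly [ 0.5   -0.866  0.002] tooly yaw -60.0
shift fr(50mm): [ 0.04  -4.941  0.692] sum rows@20mm 12.5
turn deg about tool: [-0.   -0.08 -0.09] fr [-0.     -0.0002 -0.0003]
[318.30708911 225.06211787]
[318.59982831 238.56990569]
```

View pics/w13.png

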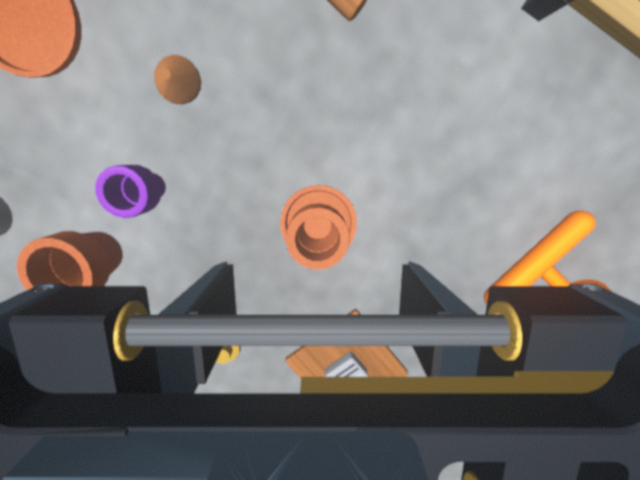

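>>> jog_arm:
  increments:
    - {"dx": 0, "dy": -0.2, "dz": 0.03, "ax": 0, "ay": 0, "az": 0, "jaw": 91}
    - {"dx": 0, "dy": -0.4, "dz": 0.05, "ax": 0, "ay": 0, "az": 0, "jaw": 91}
    - {"dx": 0, "dy": -0.4, "dz": 0.06, "ax": 0, "ay": 0, "az": 0, "jaw": 91}
    - {"dx": 0, "dy": -0.4, "dz": 0.06, "ax": 0, "ay": 0, "az": 0, "jaw": 91}
    - {"dx": 0, "dy": -0.4, "dz": 0.06, "ax": 0, "ay": 0, "az": 0, "jaw": 91}
    - {"dx": 0, "dy": -0.4, "dz": 0.06, "ax": 0, "ay": 0, "az": 0, "jaw": 91}
    - {"dx": 0, "dy": -0.4, "dz": 0.06, "ax": 0, "ay": 0, "az": 0, "jaw": 91}
    - {"dx": 0, "dy": -0.4, "dz": 0.06, "ax": 0, "ay": 0, "az": 0, "jaw": 91}
    - {"dx": 0, "dy": -0.4, "dz": 0.06, "ax": 0, "ay": 0, "az": 0, "jaw": 91}
    - {"dx": 0, "dy": -0.4, "dz": 0.06, "ax": 0, "ay": 0, "az": 0, "jaw": 91}
    - {"dx": 0, "dy": -0.4, "dz": 0.05, "ax": 0, "ay": 0, "az": 0, "jaw": 91}
    - {"dx": 0, "dy": -0.4, "dz": 0.05, "ax": 0, "ay": 0, "az": 0, "jaw": 91}
    - {"dx": 0, "dy": -0.34, "dz": 0.03, "ax": 0, "ay": 0, "az": 0, "jaw": 91}
    - {"dx": 0, "dy": 0, "dz": 0, "ax": 0, "ay": 0, "az": 0, "jaw": 91}
    - {"dx": 0, "dy": 0, "dz": 0, "ax": 0, "ay": 0, "az": 0, "jaw": 91}

```text
time: 26.07
eef_pos: [0.4596, 0.0226, 0.2005]
ee_rot: [-0.184, -0.682, -0.184, 0.684]
contact_force: [-0.1, 0.1, 0.1]
grip_width: 1.001
```

```bash
python3 - <<'E'
from h import *
from scipy.optimize import least_squares
goto([.4615,.0225,.060],-60)
w=env.camera("wrist");im=w["image"];hsv=cv2.cvtColor(im,cv2.COLOR_RGB2HSV)
cv2.imwrite("pics/w14.png",im[:,:,::-1])
m=((hsv[...,0]<14)&(hsv[...,1]>110)&(hsv[...,2]>60)).astype(np.uint8)
b=[b for b in blobs(m) if 280<b[:,0,0].mean()<355 and 160<b[:,0,1].mean()<280][0][:,0]
x,y,ww,h=cv2.boundingRect(b);print(x,y,ww,h)
P=np.array([onz(w,u,v,.072) for u,v in b[b[:,1]>y+.5*h]])
r=least_squares(lambda p:np.hypot(P[:,0]-p[0],P[:,1]-p[1])-.035,[.46,.02],loss="soft_l1",f_scale=.001);print(r.x,np.abs(r.fun).max(),fitcirc(P))
E
```

```text
t 26.07 pos [0.4596 0.0226 0.2005] F [-0.11  0.09  0.07] w 0.0913 j6 1.07
toolx [-0.002 -0.    -1.   ] tooly [ 0.502 -0.865 -0.001] tooly yaw -59.9
shift fr(50mm): [ 2.81   0.023 -0.037] sum rows@20mm 7.0
turn deg about tool: [0.1  0.11 0.04] fr [0.0003 0.0003 0.0001]
283 197 76 75
[0.46416566 0.02331148] 0.002007636218813613 (np.float64(0.4624313919572214), np.float64(0.02233491383838429), np.float64(0.0334126712279756))
```

View pics/w14.png

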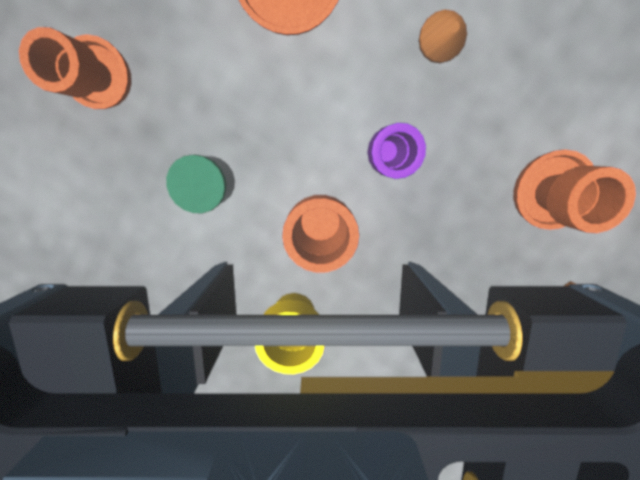

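>>> jog_arm:
  grip_force: 28
  increments:
    - {"dx": 0.25, "dy": 0.03, "dz": -0.06, "ax": 0, "ay": 0, "az": 0, "jaw": 91}
    - {"dx": 0.4, "dy": 0, "dz": 0, "ax": 0, "ay": 0, "az": 0, "jaw": 91}
    - {"dx": 0.4, "dy": 0, "dz": 0, "ax": 0, "ay": 0, "az": 0, "jaw": 91}
    - {"dx": 0.4, "dy": 0, "dz": 0, "ax": 0, "ay": 0, "az": 0, "jaw": 91}
    - {"dx": 0.4, "dy": 0, "dz": 0, "ax": 0, "ay": 0, "az": 0, "jaw": 91}
    - {"dx": 0.4, "dy": 0, "dz": 0, "ax": 0, "ay": 0, "az": 0, "jaw": 91}
    - {"dx": 0.3, "dy": 0, "dz": 0, "ax": 0, "ay": 0, "az": 0, "jaw": 91}
    - {"dx": 0.2, "dy": 0, "dz": 0, "ax": 0, "ay": 0, "az": 0, "jaw": 88}
    - {"dx": 0.15, "dy": 0, "dz": 0, "ax": 0, "ay": 0, "az": 0, "jaw": 84}
    - {"dx": 0.0, "dy": 0, "dz": 0, "ax": 0, "ay": 0, "az": 0, "jaw": 80}
    - {"dx": 0.0, "dy": 0, "dz": 0, "ax": 0, "ay": 0, "az": 0, "jaw": 76}
    - {"dx": 0.0, "dy": 0, "dz": 0, "ax": 0, "ay": 0, "az": 0, "jaw": 74}

```text
time: 27.12
eef_pos: [0.4649, 0.0221, 0.0569]
ee_rot: [0.183, 0.683, 0.183, -0.683]
contact_force: [0.1, 0.5, 0.5]
grip_width: 0.818
```

```bash
python3 - <<'E'
from h import *
goto([.4625,.0225,.055],-60)
E
```

```text
t 27.12 pos [0.4649 0.0221 0.0569] F [0.14 0.53 0.51] w 0.0746 j6 1.07
toolx [ 0.001 -0.    -1.   ] tooly [ 0.5   -0.866  0.001] tooly yaw -60.0
shift fr(50mm): [ 0.038 -0.032  0.037] sum rows@20mm 0.2
turn deg about tool: [-0.02 -0.06 -0.04] fr [-0.0001 -0.0002 -0.0001]
```

>>> jog_arm:
  increments:
    - {"dx": 0.0, "dy": -0.02, "dz": 0.03, "ax": 0, "ay": 0, "az": 0, "jaw": 72}
    - {"dx": 0.0, "dy": 0, "dz": 0, "ax": 0, "ay": 0, "az": 0, "jaw": 69}
    - {"dx": 0.0, "dy": 0, "dz": 0, "ax": 0, "ay": 0, "az": 0, "jaw": 60}
    - {"dx": 0.0, "dy": 0, "dz": 0, "ax": 0, "ay": 0, "az": 0, "jaw": 60}
    - {"dx": 0.0, "dy": 0, "dz": 0, "ax": 0, "ay": 0, "az": 0, "jaw": 60}
    - {"dx": 0.0, "dy": 0, "dz": 0, "ax": 0, "ay": 0, "az": 0, "jaw": 60}

```text
time: 27.62
eef_pos: [0.4631, 0.0222, 0.0572]
ee_rot: [0.183, 0.684, 0.183, -0.682]
contact_force: [0.5, -3.6, 6.5]
grip_width: 0.75
```

```bash
python3 - <<'E'
from h import *
goto([.645,.1625,.055],-60)
E
```

```text
t 27.62 pos [0.4631 0.0222 0.0572] F [ 0.47 -3.56  6.52] w 0.0684 j6 1.07
toolx [ 0.002 -0.001 -1.   ] tooly [ 0.5   -0.866  0.001] tooly yaw -60.0
shift fr(50mm): [ 0.049 -0.611 -4.553] sum rows@20mm 11.5
turn deg about tool: [ 0.02 -0.08 -0.08] fr [ 0.0001 -0.0002 -0.0002]
```

>>> jog_arm:
  increments:
    - {"dx": -0.04, "dy": 0, "dz": 0, "ax": 0, "ay": 0, "az": 0, "jaw": 60}
    - {"dx": -0.15, "dy": 0, "dz": 0, "ax": 0, "ay": 0, "az": 0, "jaw": 60}
    - {"dx": -0.3, "dy": 0, "dz": 0, "ax": 0, "ay": 0, "az": 0, "jaw": 60}
    - {"dx": -0.4, "dy": 0, "dz": 0, "ax": 0, "ay": 0, "az": 0, "jaw": 60}
    - {"dx": -0.4, "dy": 0, "dz": 0, "ax": 0, "ay": 0, "az": 0, "jaw": 60}
    - {"dx": -0.4, "dy": 0, "dz": 0, "ax": 0, "ay": 0, "az": 0, "jaw": 60}
    - {"dx": -0.4, "dy": 0, "dz": 0, "ax": 0, "ay": 0, "az": 0, "jaw": 60}
    - {"dx": -0.2, "dy": -0.03, "dz": -0.2, "ax": 0, "ay": 0, "az": 0, "jaw": 60}
    - {"dx": -0.1, "dy": -0.05, "dz": -0.38, "ax": 0, "ay": 0, "az": 0, "jaw": 60}
    - {"dx": 0, "dy": -0.05, "dz": -0.4, "ax": 0, "ay": 0, "az": 0, "jaw": 60}
    - {"dx": 0, "dy": -0.05, "dz": -0.4, "ax": 0, "ay": 0, "az": 0, "jaw": 60}
    - {"dx": 0, "dy": -0.05, "dz": -0.4, "ax": 0, "ay": 0, "az": 0, "jaw": 60}
    - {"dx": 0, "dy": -0.06, "dz": -0.4, "ax": 0, "ay": 0, "az": 0, "jaw": 60}
    - {"dx": 0, "dy": -0.06, "dz": -0.4, "ax": 0, "ay": 0, "az": 0, "jaw": 60}
    - {"dx": 0, "dy": -0.06, "dz": -0.4, "ax": 0, "ay": 0, "az": 0, "jaw": 60}
    - {"dx": 0, "dy": -0.06, "dz": -0.4, "ax": 0, "ay": 0, "az": 0, "jaw": 60}
    - {"dx": 0, "dy": -0.06, "dz": -0.4, "ax": 0, "ay": 0, "az": 0, "jaw": 60}
    - {"dx": 0, "dy": -0.05, "dz": -0.4, "ax": 0, "ay": 0, "az": 0, "jaw": 60}
    - {"dx": 0, "dy": -0.03, "dz": -0.35, "ax": 0, "ay": 0, "az": 0, "jaw": 60}
    - {"dx": 0, "dy": 0, "dz": 0, "ax": 0, "ay": 0, "az": 0, "jaw": 60}

```text
time: 29.28
eef_pos: [0.645, 0.1643, 0.1748]
ee_rot: [0.183, 0.683, 0.184, -0.683]
contact_force: [1.1, -0.2, -4.0]
grip_width: 0.754
```

```bash
python3 - <<'E'
from h import *
goto([.645,.1625,.0632],-60)
t=env.camera("scene");cv2.imwrite("pics/s15.png",t["image"][:,:,::-1])
x=tool()[0]
for z in(x[2]-.0572,x[2]+.0148): print(proj(t,[x[0],x[1],z]))
E
```

```text
t 29.28 pos [0.645  0.1643 0.1748] F [ 1.09 -0.19 -4.  ] w 0.0687 j6 1.28
toolx [ 0.     0.001 -1.   ] tooly [ 0.501 -0.865 -0.001] tooly yaw -59.9
shift fr(50mm): [2.231 0.033 0.021] sum rows@20mm 5.6
turn deg about tool: [ 0.07 -0.05  0.06] fr [ 0.0002 -0.0001  0.0002]
[390.72868258 313.68086917]
[396.55232866 281.03122896]
```

View pics/s15.png

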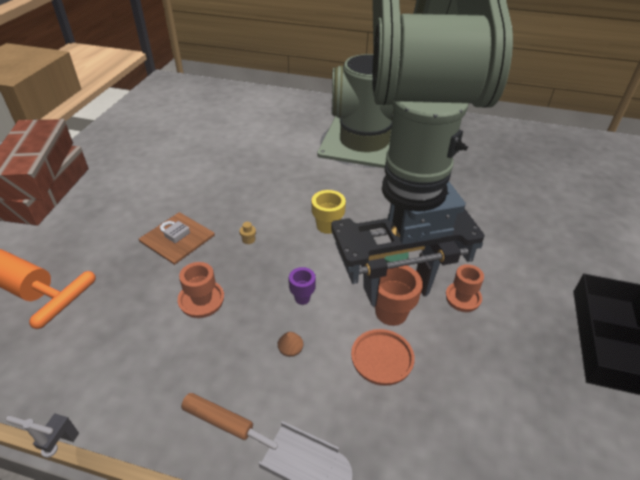

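Large pot is upright in the grip at about (397,293). I'll lower it.

>>> jog_arm:
  increments:
    - {"dx": 0.2, "dy": 0.02, "dz": 0.02, "ax": 0, "ay": 0, "az": 0, "jaw": 60}
    - {"dx": 0.35, "dy": 0, "dz": 0, "ax": 0, "ay": 0, "az": 0, "jaw": 60}
    - {"dx": 0.35, "dy": 0, "dz": 0, "ax": 0, "ay": 0, "az": 0, "jaw": 60}
    - {"dx": 0.35, "dy": 0, "dz": 0, "ax": 0, "ay": 0, "az": 0, "jaw": 60}
    - {"dx": 0.3, "dy": 0, "dz": 0, "ax": 0, "ay": 0, "az": 0, "jaw": 60}
    - {"dx": 0.2, "dy": 0, "dz": 0, "ax": 0, "ay": 0, "az": 0, "jaw": 60}
    - {"dx": 0.15, "dy": 0, "dz": 0, "ax": 0, "ay": 0, "az": 0, "jaw": 60}
    - {"dx": 0.1, "dy": 0, "dz": 0, "ax": 0, "ay": 0, "az": 0, "jaw": 60}
    - {"dx": 0.05, "dy": 0, "dz": 0, "ax": 0, "ay": 0, "az": 0, "jaw": 60}
    - {"dx": 0, "dy": 0, "dz": 0, "ax": 0, "ay": 0, "az": 0, "jaw": 60}
    - {"dx": 0, "dy": 0, "dz": 0, "ax": 0, "ay": 0, "az": 0, "jaw": 60}
    - {"dx": 0, "dy": 0, "dz": 0, "ax": 0, "ay": 0, "az": 0, "jaw": 60}

```text
time: 30.33
eef_pos: [0.6435, 0.1608, 0.0743]
ee_rot: [0.183, 0.684, 0.183, -0.682]
contact_force: [0.1, 0.7, -2.3]
grip_width: 0.752
```

```bash
python3 - <<'E'
from h import *
goto([.645,.1625,.0632],-60)
E
```

```text
t 30.33 pos [0.6435 0.1608 0.0743] F [ 0.13  0.67 -2.29] w 0.0686 j6 1.27
toolx [ 0.002  0.    -1.   ] tooly [ 0.5   -0.866  0.001] tooly yaw -60.0
shift fr(50mm): [ 0.222 -0.015 -0.043] sum rows@20mm 0.6
turn deg about tool: [-0.   -0.09 -0.03] fr [-0.     -0.0003 -0.0001]
```

>>> jog_arm:
  increments:
    - {"dx": 0.08, "dy": -0.01, "dz": -0.04, "ax": 0, "ay": 0, "az": 0, "jaw": 60}
    - {"dx": 0.06, "dy": 0, "dz": 0, "ax": 0, "ay": 0, "az": 0, "jaw": 60}
    - {"dx": 0.04, "dy": 0, "dz": 0, "ax": 0, "ay": 0, "az": 0, "jaw": 60}
    - {"dx": 0.02, "dy": 0, "dz": 0, "ax": 0, "ay": 0, "az": 0, "jaw": 60}
    - {"dx": 0, "dy": 0, "dz": 0, "ax": 0, "ay": 0, "az": 0, "jaw": 60}
    - {"dx": 0, "dy": 0, "dz": 0, "ax": 0, "ay": 0, "az": 0, "jaw": 60}

```text
time: 30.83
eef_pos: [0.6444, 0.1621, 0.0633]
ee_rot: [0.183, 0.683, 0.183, -0.683]
contact_force: [-1.3, -0.4, -2.8]
grip_width: 0.752
```

>>> jog_arm:
  increments:
    - {"dx": 0.01, "dy": 0, "dz": 0, "ax": 0, "ay": 0, "az": 0, "jaw": 60}
    - {"dx": 0.01, "dy": 0, "dz": 0, "ax": 0, "ay": 0, "az": 0, "jaw": 60}
    - {"dx": 0, "dy": 0, "dz": 0, "ax": 0, "ay": 0, "az": 0, "jaw": 60}

```text
time: 31.08
eef_pos: [0.6445, 0.1622, 0.0632]
ee_rot: [0.183, 0.683, 0.183, -0.683]
contact_force: [-1.7, 0.3, 2.3]
grip_width: 0.751
```

>>> jog_arm:
  increments:
    - {"dx": 0.01, "dy": 0, "dz": 0, "ax": 0, "ay": 0, "az": 0, "jaw": 60}
    - {"dx": 0, "dy": 0, "dz": 0, "ax": 0, "ay": 0, "az": 0, "jaw": 60}
    - {"dx": 0, "dy": 0, "dz": 0, "ax": 0, "ay": 0, "az": 0, "jaw": 69}
    - {"dx": 0, "dy": 0, "dz": 0, "ax": 0, "ay": 0, "az": 0, "jaw": 76}
    - {"dx": 0, "dy": 0, "dz": 0, "ax": 0, "ay": 0, "az": 0, "jaw": 84}
    - {"dx": 0, "dy": 0, "dz": 0, "ax": 0, "ay": 0, "az": 0, "jaw": 91}
    - {"dx": 0, "dy": 0, "dz": 0, "ax": 0, "ay": 0, "az": 0, "jaw": 91}
    - {"dx": -0.1, "dy": 0, "dz": 0, "ax": 0, "ay": 0, "az": 0, "jaw": 91}
    - {"dx": -0.3, "dy": 0, "dz": 0, "ax": 0, "ay": 0, "az": 0, "jaw": 91}
    - {"dx": -0.5, "dy": 0, "dz": 0, "ax": 0, "ay": 0, "az": 0, "jaw": 91}
    - {"dx": -0.5, "dy": 0, "dz": 0, "ax": 0, "ay": 0, "az": 0, "jaw": 91}
    - {"dx": -0.5, "dy": 0, "dz": 0, "ax": 0, "ay": 0, "az": 0, "jaw": 91}
    - {"dx": -0.5, "dy": 0, "dz": 0, "ax": 0, "ay": 0, "az": 0, "jaw": 91}
    - {"dx": -0.4, "dy": 0, "dz": 0, "ax": 0, "ay": 0, "az": 0, "jaw": 91}
    - {"dx": 0, "dy": 0, "dz": 0, "ax": 0, "ay": 0, "az": 0, "jaw": 91}
    - {"dx": 0, "dy": 0, "dz": 0, "ax": 0, "ay": 0, "az": 0, "jaw": 91}

```text
time: 32.42
eef_pos: [0.645, 0.1623, 0.2033]
ee_rot: [0.183, 0.684, 0.183, -0.682]
contact_force: [-0.4, -0.5, 0.3]
grip_width: 0.999
```

```bash
python3 - <<'E'
from h import *
goto([.46,.272,.21],-60)
w=env.camera("wrist");cv2.imwrite("pics/w16.png",w["image"][:,:,::-1])
for p in([.645,.1622,.014],[.645,.1622,.078]): print(proj(w,p))
E
```

```text
t 32.42 pos [0.645  0.1623 0.2033] F [-0.35 -0.52  0.26] w 0.0911 j6 1.28
toolx [ 0.003  0.001 -1.   ] tooly [ 0.5   -0.866  0.001] tooly yaw -60.0
shift fr(50mm): [-0.143 -3.75   2.106] sum rows@20mm 10.8
turn deg about tool: [ 0.   -0.17 -0.06] fr [ 0.     -0.0005 -0.0002]
[318.18119032 225.01868972]
[318.43751667 240.05986283]
```

View pics/w16.png

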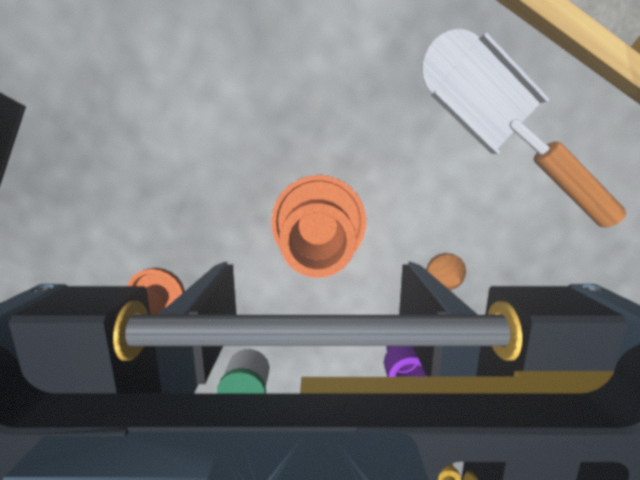

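Large pot is centred: rim (318,236), saucer (319,222). The earlier view hinted that the small pot sits a few mm off its saucer's centre, so I measure that.

```bash
python3 - <<'E'
from h import *
from scipy.optimize import least_squares
w=env.camera("wrist");x,Rm,_=tool()
Tt=np.eye(4);Tt[:3,:3]=Rm;Tt[:3,3]=x
rel=np.linalg.inv(Tt)@w["T"]
# tool pose of w10
q=[.182,.686,.184,-.680];R10=R.from_quat([q[1],q[2],q[3],q[0]]).as_matrix()
T10=np.eye(4);T10[:3,:3]=R10;T10[:3,3]=[.4804,.2827,.1988]
c={"K":w["K"],"T":T10@rel}
im=cv2.imread("pics/w10.png")[:,:,::-1];hsv=cv2.cvtColor(np.ascontiguousarray(im),cv2.COLOR_RGB2HSV)
m=((hsv[...,0]<14)&(hsv[...,1]>110)&(hsv[...,2]>60)).astype(np.uint8)
b=[b for b in blobs(m) if 290<b[:,0,0].mean()<345 and 180<b[:,0,1].mean()<280][0][:,0]
X,Y,W,H=cv2.boundingRect(b);print(X,Y,W,H)
for nm,z,rad,sel in(("rim",.068,.024,b[b[:,1]>Y+.7*H]),("saucer",.014,.033,b[b[:,1]<Y+.35*H])):
    P=np.array([onz(c,u,v,z) for u,v in sel])
    r=least_squares(lambda p:np.hypot(P[:,0]-p[0],P[:,1]-p[1])-rad,[.478,.282],loss="soft_l1",f_scale=.001);print(nm,r.x,np.abs(r.fun).max())
cv2.imwrite("pics/w10c.png",cv2.resize(im[185:280,270:370][:,:,::-1],None,fx=6,fy=6,interpolation=cv2.INTER_CUBIC))
t=env.camera("top");s=env.camera("scene")
cv2.imwrite("pics/fin.png",np.hstack([cv2.resize(t["image"][235:285,150:200][:,:,::-1],(400,400),interpolation=cv2.INTER_CUBIC),cv2.resize(s["image"][260:315,437:492][:,:,::-1],(400,400),interpolation=cv2.INTER_CUBIC)]))
for z in(.006,.068):print((proj(t,[.478,.282,z])-[150,235])*8,(proj(s,[.478,.282,z])-[437,260])*400/55)
E
```

```text
289 197 59 69
rim [0.48066535 0.28396045] 0.0014794032502004444
saucer [0.47866235 0.28238587] 0.0017706368259363357
[205.38926486 201.8007    ] [188.56226079 272.47504672]
[147.62102479 165.34543894] [243.26936946 104.29121099]
```

View pics/fin.png

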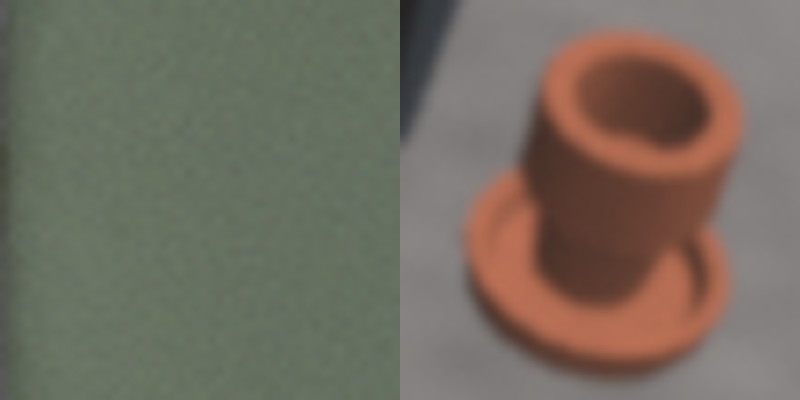

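View pics/w10c.png

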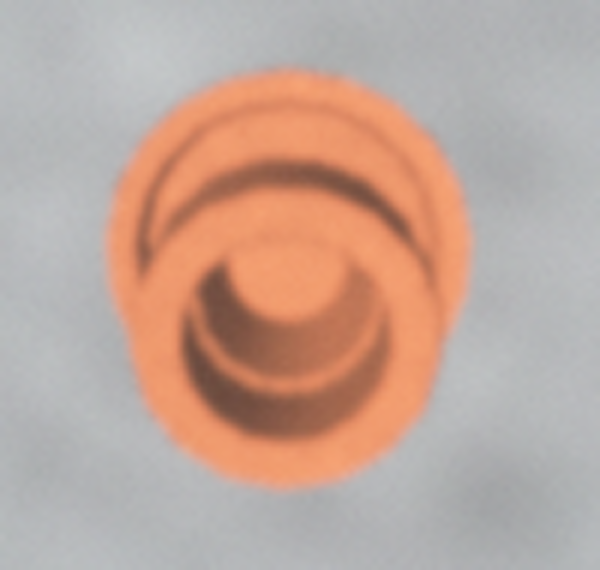

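```bash
python3 - <<'E'
from h import *
s=env.camera("scene");im=s["image"];a=cv2.imread("pics/scene0.png")[:,:,::-1]
for n,(y0,y1,x0,x1) in dict(bulb=(325,360,272,308),tin=(240,280,375,412),purple=(262,308,284,320),brass=(218,246,236,260)).items():
    print(n,np.abs(im[y0:y1,x0:x1].astype(int)-a[y0:y1,x0:x1]).mean().round(2))
cv2.imwrite("pics/sfin.png",im[:,:,::-1])
E
```

```text
bulb 10.75
tin 11.56
purple 11.6
brass 11.01
```

View pics/sfin.png

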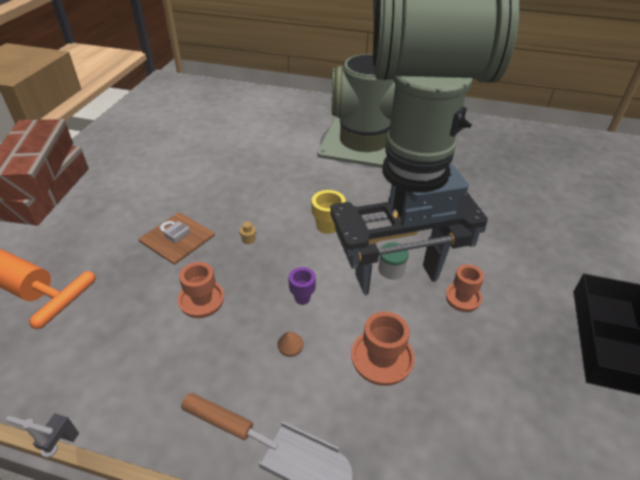

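Everything is in place and the arm is clear, so I hand it in.

```bash
python3 - <<'E'
from workcell import env
print(env.sign_off())
E
```

```text
the job is handed in; nothing more can be done
None
```

The job is done and handed in at about 33 s. I laid the padlock flat on the middle of the board. Then I lifted the small, medium and large pots off the nest in that order and set each upright on its own saucer.

**Final checks:**
- **Pots:** All three are upright on their saucers in the last scene picture. The medium and large rims sit about where a centred pot should appear in the wrist view (roughly 3–4 px, calibration-level). I felt for contact as I lowered each pot; the highest force was about 12 N, with the small one.
- **Padlock:** The block is about 3 px off the board's centre in the wrist view.
- **Bulb and tin:** They are at the same pixel positions as at the start, with only an even brightness change across the picture.

**One disagreement:** The views did not fully agree on the small pot. A rough reading of one top-view crop put it about 3–4 mm off its saucer's centre. The wrist-camera fit put it about 2.5 mm off, and the last scene view put it on the predicted spot. I left it where it was. The arm blocked the top view at the end, so I could not recheck it there.

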